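Rock a jammed swab tube out of the tube block and rack it

ROBOT

A 6-joint arm with a two-finger parallel gripper is mounted at the origin on a cart in front of the work surface, level with it; the furniture and walls round the work are solid. World frame = base frame: x ahead of the robot, y to its left, z up, the work surface at z = 0. Lengths are in m, angles in rad, forces in N, time in s.
With the tool pointing down it reaches from about 0.3 to 0.775 m from the base axis. Payload 14.6 kg.
Tool frame: the origin (TCP) lies midway between the tips of the shut fingers; the grasp point (between the pads) lies 19 mm behind it; z points along the fingers, y is the direction in which the jaws open and shut (so a half turn about z gives the same grasp; the last joint's range is limited). The gripper opens to 85 mm and grips with 20 to 120 N. Pads are 22 mm wide; open, the fingers measure 114 mm over their backs; the gripper's body (76 mm by 85 mm) begins 54 mm behind the grasp point. The pads swing forward as they close: fully open they stand 13 mm farther back than shut.
Start: joints at [-1.257, 0.3, 1.521, -0, 1.321, -0.067], TCP at [0.204, -0.511, 0.231] pointing down, gripper open.
Joint ranges: [-3.03, 3.03], [-0.79, 2.21], [0.23, 2.52], [-1.04, 4.18], [0, 3.07], [-2.55, 2.55]. Speed limits (rad/s): [2.22, 2.22, 2.57, 3.14, 3.14, 3.14].

INTERFACE

Orientations are given as a unit quaternion [w, x, y, z].
In Python, from workcell import r gives the robot as it stands.
- The arm moves only by the tool step_arm, never from a script. Its argument "moves" is a list of rows, each a list of 2 entries, a list of its own where there are three numbers: the shift along the world's x, y, z as a fraction of full scale, then the turn about the world's z as a fraction of full scale. A call has 1 to 10 rows; each row is the pose to reach, as a shift and turn from the pose commanded when the call began; what a row does not reach only later rows make up. Full scale, the value 1, is 0.8 m for a shift and 90 degrees for a turn. A row lasts 1/10 s, in which the tool goes at most 50 mm and 8.59 degrees, less where a joint would pass 70% of its speed; a pose out of reach is approached as far as the arm can. A call with a number of a shift or a turn outside -1 to 1 is refused whole. A call with a gripper value outside its range is refused whole. "jaw" is the opening, from 0 (shut) to 1 (fully open), set as the call begins (left out, the last holds). The fingers move at their own pace and stop on an object; "force" is the grip in N (left out, the last holds). Time passes only in rows, so rows that repeat a pose let the fingers close. It gives the time, the measured TCP pose, the force and the opening at its end, in the units of the state.
- r.get_state(): the state, without advancing time (a new reading comes with each control period).
- r.grab_frame(name): name is "side" or "top" or "wrist"; returns a dict with "pixels" (400x640x3 uint8, red, green, blue), "z_map" (400x640 float32, m along the optical axis (not along the pixel's ray), 0 where there is no reading), "vfov" (degrees; the focal length in pixels is half the picture's height over the tangent of half this angle, whatever the lens; pixels are square), "cx", "cy" (the principal point, pixels), "rvec" (rotation vector, rad) and "tvec" (3), from world to camera coordinates, as OpenCV has them. Camera axes: x right, y down, z forward; pixel columns grow to the right and rows downward; lengths in m; the calibration is good to about 2 mm. A picture is of the moment at which its call begins.
- r.sign_off(): hands the job in, once; it reports no verdict.
The state is a dict: "time": time; "q": joint angles; "dq": joint speeds; "effort": joint torques, N m; "tool_pos": TCP position; "eef_rot": TCP orientation; "ft_force": force on the tool from outside, world axes, zero at the start; "torque": the same for the moment, N m; "width": finger opening in m.
Only numpy, scipy, OpenCV 4.12 (cv2) and the standard library are available. Lean on these libraries where they do the work, as an engineer would, in place of code of your own. Each camera call takes 0.05 s, during which the arm holds its last target.

TASK

Take the jammed red-capped swab tube out of the tube block. First press the block's roller-lever switch down by hand until it clicks and let it spring back up (this switches the heating off); then rock the tube to one side and to the other until both blue grips are pushed fully outward, and draw it straight up. Lower it gently, without dropping it, into either empty compartment of the white rack and leave it standing there; keep the tube upright and leave the things lying around on the table where they are.

Things in the scene. Friction and masses are not known exactly. Their poses are not given: they have to be found in the camera images.
- tube_block: fixed; white tower and grey roller-lever switch on a 110 x 200 x 8 mm plate; origin at the centre of the plate's underside, on the table; own x points away from its front, own y to its left, z up. The tower (60 mm along x, 84 mm along y, top at z = 83 mm) is centred at own (0, 45) mm; the switch stands at own y = -60 mm
- well (a point): centre of the well's floor in the tower, own (0, 45, 10) mm of the tube block: the tube's foot rests here in an 18 mm square seat 8 mm deep. Above the seat the well is 28 mm wide along the block's x and 48 mm along its y, so the tube has room to lean along the block's y
- grip_left (a joint): blue grip over the tower's well, at its +y side (left), 73 to 81 mm above the table: how far it is pushed outward along the block's +y, 0 to 0.0085 m. Stiff (6 N), stays where left. Starts within 0.001, 1 to 2 mm from the tube, blocking the collar; clear of it from 0.0055. The tube pushes it by leaning that way: fully out at about 0.15 rad (cap centre 14 mm aside, 5 N)
- grip_right (a joint): the same grip at the well's -y side (right), pushed outward along the block's -y, 0 to 0.0085 m
- red_tube: loose clear swab tube, 108 mm tall, 15 mm in diameter, 50 g; origin at the centre of its foot, z up along it. Collar 25 mm in diameter 52 to 58 mm above the foot; red cap, to grip, 17.6 mm in diameter 92 to 108 mm above the foot. Starts upright in the well (foot 10 mm, cap's top 118 mm above the table), its collar 5 mm under the grips, which block a straight pull
- switch_arm (a joint): roller arm of the switch: 0 at rest, grows as the roller is pressed down, clicks at 0.35 rad (roller about 16 mm down), firm stop at 0.55 rad (about 26 mm down); a spring returns it to 0. Pressing needs 2 N at first and 5 N at the stop
- roller (a point): top of the black roller (14 mm in diameter, 10 mm wide, its axle along the block's y) at the arm's end; at rest at own (-37, -60, 111) mm of the tube block. The arm is 48 mm long and hinged at own (8, -60, 88) mm, so the roller moves down and little sideways when pressed
- tube_rack: fixed white rack, 40 x 146 x 50 mm on a 64 x 170 x 3 mm foot, origin at the centre of its underside; four open compartments in a row along own y (32 x 31 mm inside, floor 4 mm, rim 50 mm above the table, pitch 35.5 mm). The two at own +y hold a blue- and a white-capped tube (tops 112 mm above the table), the two at own -y are empty
- inner_cell (a point): centre of the floor of the empty compartment beside the white-capped tube, rack own (0, -18, 4) mm
- end_cell (a point): centre of the floor of the empty end compartment, rack own (0, -53, 4) mm
- black_jar: black-lidded jar, 63 mm in diameter, 62 mm tall, origin under its centre; bystander
- red_jar: red-lidded jar, 53 mm in diameter, 50 mm tall, origin under its centre; bystander
- tape_roll: roll of clear tape lying flat, 83 mm in diameter, 26 mm tall, origin under its centre; bystander
- stand_loupe: black loupe, 43 mm in diameter, 32 mm tall, origin under its centre; bystander
- pale_brush: brush with black handle and pale bristles, 191 mm long, lying along its own y; bystander
- number_tent: yellow folded tent, 53 x 45 x 57 mm, origin under its centre; bystander
- blue_marker: blue marker pen, 136 mm long, lying along its own y; bystander
Things that resemble listed ones, but are neither listed nor needed, are in the scene too. There is more than one size of the tube_block; the one meant has the size given above.

How it is judged:
On the way, in this order (a step that is already met when the one before it is completed fails the run):
1. the roller arm is pressed down past its click (value of joint switch_arm above 0.35 rad).
2. the roller arm is let go and has sprung back (value of joint switch_arm below 0.06 rad), for 0.1 s.
3. the tube, still in the well and leaning, has pushed one grip clear (value of joint any of grip_left, grip_right above 0.0055 m and angle between red_tube's own z axis and vertical above 0.04 rad and distance between red_tube and well below 0.015 m).
4. leaning the other way, the tube has pushed the other grip clear as well (value of joint each of grip_left, grip_right above 0.0055 m and angle between red_tube's own z axis and vertical above 0.04 rad and distance between red_tube and well below 0.015 m).
5. the tube is drawn out of the tower, upright (z of red_tube in the frame of tube_block above 0.085 m and angle between red_tube's own z axis and vertical below 0.5 rad).
At the end, for the whole second after the job is handed in: the red-capped tube stands at rest in one of the rack's two empty compartments, its foot on the compartment's floor (within 6 mm) and within 14 mm of its centre, leaning less than 0.4 rad; the switch arm is back up (under 0.06 rad) ((horizontal distance between red_tube and end_cell below 0.014 m or horizontal distance between red_tube and inner_cell below 0.014 m) and z of red_tube in the frame of tube_rack below 0.01 m and angle between red_tube's own z axis and vertical below 0.4 rad and linear speed of red_tube below 0.02 m/s and value of joint switch_arm below 0.06 rad); the robot touches nothing.
It fails at once if the tube is tipped over (more than 0.8 rad) (angle between red_tube's own z axis and vertical above 0.8 rad).
It fails at once if the tube is dropped into the rack: let go while its foot is more than 20 mm above the compartment's floor ((horizontal distance between red_tube and end_cell below 0.025 m or horizontal distance between red_tube and inner_cell below 0.025 m) and z of red_tube in the frame of tube_rack above 0.024 m and contact force between the fingers and red_tube below 0.05 N).
It fails at once if the tube is rammed down: pressed on the rack with more than 60 N (contact force between red_tube and tube_rack above 60 N).
It fails at once if a bystander is moved by more than 25 mm (distance of any of black_jar, red_jar, tape_roll, stand_loupe, pale_brush, number_tent, blue_marker from where it was at the start of the episode above 0.025 m).
It also fails if it takes over 54 s, if anything falls off the work surface, if the arm or the gripper's body presses on something with over 40 N, if the wrist force passes 120 N, or if a joint passes its speed limit or range.

## Working session

There is one attempt and no reset: what is moved stays moved. The work goes in short steps, Python scripts to look and compute and a tool call to move; the robot and the scene stay as the last step left them, time stands still between calls to the robot, and variables do not carry over. Pictures are saved under pics/ and viewed, and the job is handed in when it is done.

Besides the shell and the picture viewer there is one more tool, called after ">>>" by a JSON object that holds its "api" and its "payload". step_arm: Moves the arm, as the interface text tells. Shift numbers are shares of 0.8 m and turn numbers shares of 90 degrees, none past 1 either way. Its arguments: {"type":"object","properties":{"moves":{"type":"array","items":{"type":"array"}},"jaw":{"type":"number"},"force":{"type":"number"}},"required":["moves"]}

```bash
mkdir -p pics; ls; cat > h.py <<'E'
import numpy as np, cv2
from workcell import r
def grab(n,tag):
    f=r.grab_frame(n); cv2.imwrite(f'pics/{tag}.png',f['pixels'][:,:,::-1]); np.savez(f'{tag}.npz',**f); return f
def load(tag): return dict(np.load(f'{tag}.npz'))
def cam(f):
    R,_=cv2.Rodrigues(np.array(f['rvec'],float)); t=np.array(f['tvec'],float).reshape(3)
    fl=200/np.tan(np.radians(float(f['vfov']))/2); return R,t,fl
def pt(f,u,v,z=None):
    R,t,fl=cam(f); d=np.array([(u-f['cx'])/fl,(v-f['cy'])/fl,1.])
    if z is None: return R.T@(d*f['z_map'][int(round(v)),int(round(u))]-t)
    c=-R.T@t; w=R.T@d; return c+w*(z-c[2])/w[2]
def proj(f,P):
    R,t,fl=cam(f); p=R@np.array(P,float)+t; return p[:2]/p[2]*fl+[float(f['cx']),float(f['cy'])]
def cloud(f):
    R,t,fl=cam(f); v,u=np.mgrid[:400,:640]; z=f['z_map']
    P=np.stack([(u-f['cx'])/fl*z,(v-f['cy'])/fl*z,z],-1); W=(P-t)@R; W[z==0]=np.nan; return W
def crop(f,tag,u0,v0,u1,v1):
    im=f['pixels'][v0:v1,u0:u1,::-1]; s=min(800/(u1-u0),600/(v1-v0)); cv2.imwrite(f'pics/{tag}.png',cv2.resize(im,None,fx=s,fy=s,interpolation=cv2.INTER_CUBIC)); print('scale',s)
E
python3 - <<'E'
from h import *
for n in('side','top','wrist'):
    f=grab(n,n+'0'); R,t,fl=cam(f); print(n,-R.T@t,R[2],fl,f['cx'],f['cy'])
print(r.get_state())
E
```

```text
pics
side [ 0.50289418 -0.72923445  0.74650934] [ 0.14712792  0.72665276 -0.67106567] 370.9743248576075 318.42270312378713 196.02177805471038
top [0.53609466 0.00152177 1.29510816] [ 0.10526221 -0.00626701 -0.99442475] 399.88950961448677 318.3262834264687 197.20613425689612
wrist [ 0.27575672 -0.48258672  0.37232311] [-0.27924982 -0.110286   -0.953864  ] 323.06418162631024 323.7910256798808 201.276883826001
{'time': 0.15, 'q': array([-1.25658570e+00,  3.00343007e-01,  1.52143207e+00, -3.27528615e-05,
        1.32070205e+00, -6.65833697e-02]), 'dq': array([ 0.00116411, -0.00156415, -0.00329407,  0.00186113, -0.00065507,
        0.00060872]), 'effort': array([ 3.88368471e-04, -5.43670106e+01, -3.61890185e+01,  2.30480970e-05,
        3.13902798e-03,  3.99960879e-05]), 'tool_pos': array([ 0.20435555, -0.51043556,  0.23085462]), 'eef_rot': array([-4.36892854e-04,  9.81928316e-01,  1.89252704e-01, -7.03589469e-05]), 'ft_force': array([-0.94614889,  0.09370158,  0.13075401]), 'torque': array([-0.02641888, -0.03474396, -0.04176789]), 'width': 0.08527102895278167}
```

View pics/top0.png

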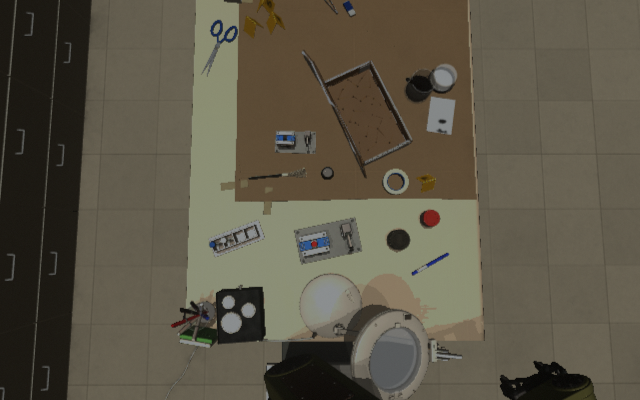

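View pics/side0.png

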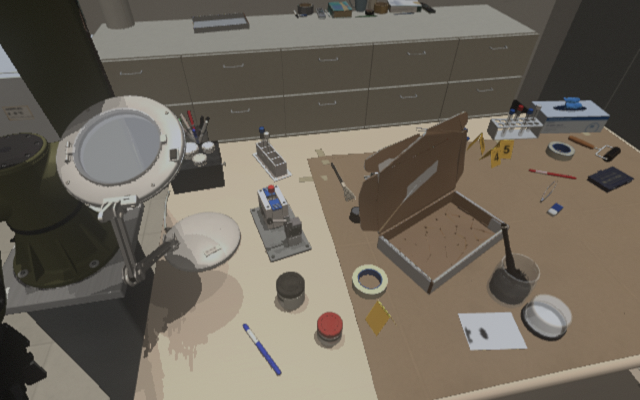

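Candidates: blocks are the large one with a red cap at top (327,241) and the small one without a red tube at top (295,141). Racks are at top (236,238) and a far one at side (515,127). I choose the first of each and check them in crops.

```bash
python3 - <<'E'
from h import *
f=load('top0'); crop(f,'c_top',200,200,370,280); 
g=load('side0'); crop(g,'c_side',230,110,330,270)
for u,v in [(314,243),(348,236),(296,233),(361,250),(301,264),(355,219),(346,223),(210,245),(263,222),(257,238)]:
    print(u,v,pt(f,u,v).round(4))
E
```

```text
scale 4.705882352941177
scale 3.75
314 243 [0.526  0.0069 0.1165]
348 236 [ 0.5465 -0.0945  0.0956]
296 233 [0.557  0.0651 0.0075]
361 250 [ 0.5027 -0.1425  0.0096]
301 264 [ 0.4582  0.0491 -0.002 ]
355 219 [ 0.6021 -0.1253  0.0009]
346 223 [ 0.5888 -0.0954  0.0094]
210 245 [0.5205 0.312  0.1119]
263 222 [ 0.5927  0.1724 -0.0007]
257 238 [0.5412 0.1903 0.0046]
```

View pics/c_top.png

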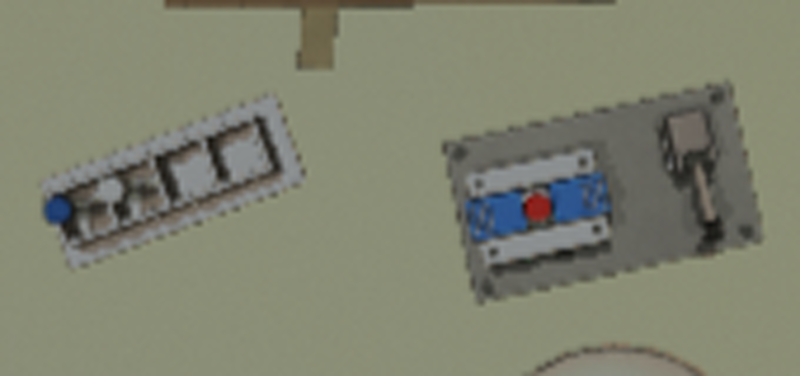

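View pics/c_side.png

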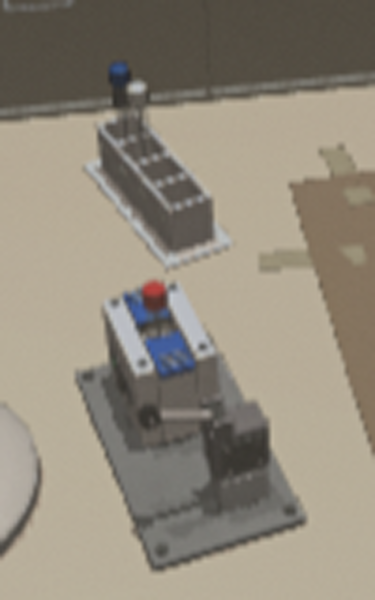

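```bash
cat >> h.py <<'E'
from scipy.optimize import least_squares
def fitpose(pts,own,x0):
    pts=np.array(pts)[:,:2]; own=np.array(own,float)
    def res(p):
        c,s=np.cos(p[2]),np.sin(p[2]); return (own@np.array([[c,s],[-s,c]])+p[:2]-pts).ravel()
    q=least_squares(res,x0); return q.x,res(q.x)
def toW(p,x,y):
    c,s=np.cos(p[2]),np.sin(p[2]); return np.array([p[0]+c*x-s*y,p[1]+s*x+c*y])
E
python3 - <<'E'
from h import *
f=load('top0')
def P(l,z): return [pt(f,200+u/4.706-.4,200+v/4.706-.4,z) for u,v in l]
b=P([(443,143),(730,85),(762,241),(482,303)],.008)
o=[(.055,.1),(.055,-.1),(-.055,-.1),(-.055,.1)]
p,e=fitpose(b,o,[.52,-.04,.2]); print(p,e.round(4))
k=P([(43,183),(275,95),(303,183),(70,270)],.003)
q,e=fitpose(k,[(.032,.085),(.032,-.085),(-.032,-.085),(-.032,.085)],[.55,.25,.3]); print(q,e.round(4))
print('tube',toW(p,0,.045),'cap seen',P([(538,207)],.118),'roller',toW(p,-.037,-.06),P([(710,240)],.105))
print('inner',toW(q,0,-.018),'end',toW(q,0,-.053))
print(P([(242,155),(190,175)],.05), 'blue',P([(57,210)],.112))
E
```

```text
[ 0.53290529 -0.03753878  0.20896008] [-0.0007 -0.0007  0.0014 -0.0002 -0.0003 -0.0024 -0.0005  0.0034]
[0.54007554 0.25663404 0.35568045] [ 0.0006  0.0023 -0.      0.0001  0.     -0.0022 -0.0006 -0.0001]
tube [0.52357037 0.00648235] cap seen [array([0.52432823, 0.00714273, 0.118     ])] roller [ 0.50915671 -0.10390899] [array([ 0.50349671, -0.10070134,  0.105     ])]
inner [0.54634365 0.23976067] end [0.55853164 0.20695133]
[array([0.55790649, 0.20237076, 0.05      ]), array([0.54483911, 0.23631731, 0.05      ])] blue [array([0.5227837 , 0.30702031, 0.112     ])]
```

>>> {"api": "step_arm", "payload": {"moves": [[[0.37,0.5,0.05],0.89],[[0.37,0.5,0.05],0.89],[[0.37,0.5,0.05],0.89],[[0.37,0.5,0.05],0.89],[[0.37,0.5,0.05],0.89],[[0.37,0.5,0.05],0.89],[[0.37,0.5,0.05],0.89],[[0.37,0.5,0.05],0.89],[[0.37,0.5,0.05],0.89],[[0.37,0.5,0.05],0.89]], "jaw": 0, "force": 25}}

```text
time: 1.15
tool_pos: [0.5012, -0.1086, 0.2714]
eef_rot: [0.0, 0.628, 0.779, -0.0]
ft_force: [0.4, -0.9, -0.4]
width: -0.0
```

```bash
python3 - <<'E'
from h import *
f=grab('wrist','w1'); s=r.get_state(); print(s['time'],s['tool_pos'],s['eef_rot'],s['q'],s['ft_force'])
p=[.5329,-.0375,.209]
for P in [(*toW(p,-.037,-.06),.111),(*toW(p,0,.045),.118),(*toW(p,.055,.1),.008),(*toW(p,-.055,-.1),.008)]: print(P,proj(f,P))
E
```

```text
1.2 [ 0.50417648 -0.10382938  0.27179717] [1.32888994e-04 6.26118010e-01 7.79727697e-01 9.68643599e-04] [-0.27506143  0.19078535  1.56174718  0.00170779  1.38805864 -0.49303738] [2.62392112 4.95943944 0.77626247]
(np.float64(0.5091540671256345), np.float64(-0.10387115843441432), 0.111) [332.92914089 179.82116923]
(np.float64(0.5235633205811002), np.float64(0.006520749850822551), 0.118) [378.8439189   60.54144995]
(np.float64(0.565954962220117), np.float64(0.07173538562492761), 0.008) [414.90745793  18.81156698]
(np.float64(0.4998450377798831), np.float64(-0.1467353856249276), 0.008) [316.54882555 190.98755124]
```

View pics/w1.png

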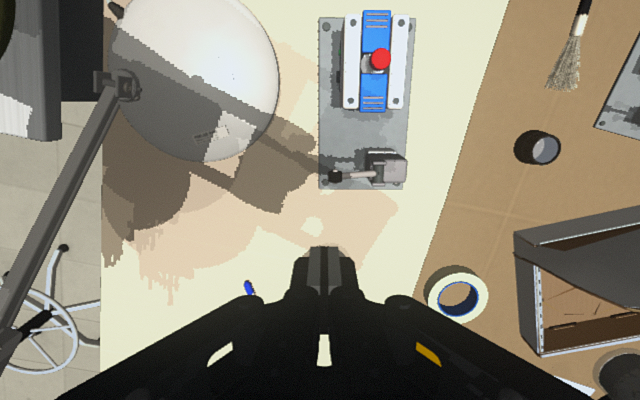

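```bash
python3 - <<'E'
from h import *
f=grab('top','top1'); g=grab('side','side1')
for n in('top0','side0'): print(proj(load(n),(.204,-.511,.231)))
h=load('w1'); crop(h,'w1c',300,0,440,200); 
for u,v in[(390,355),(330,300),(340,330),(330,280)]: print(pt(load('top0'),u,v))
E
```

```text
[515.5893226  369.40429371]
[ 44.9456821  417.12838448]
scale 3.0
[ 0.29046999 -0.15686174  0.41052461]
[ 0.34994584 -0.04219784  0.0310466 ]
[ 0.26486919 -0.07114431  0.05483041]
[ 0.40991354 -0.04278884  0.02151294]
```

View pics/top1.png

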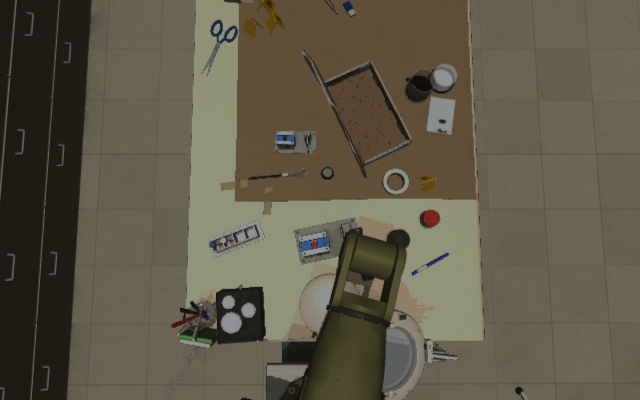

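View pics/side1.png

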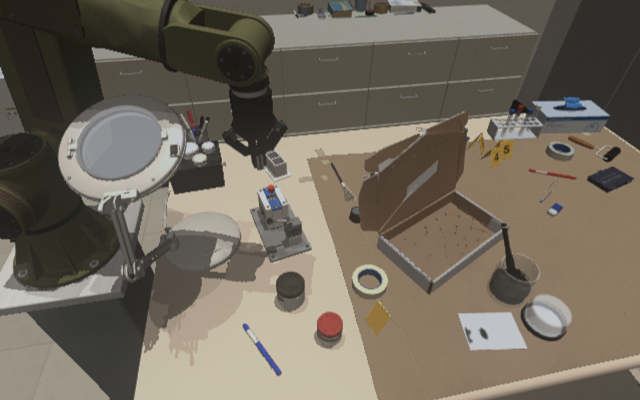

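View pics/w1c.png

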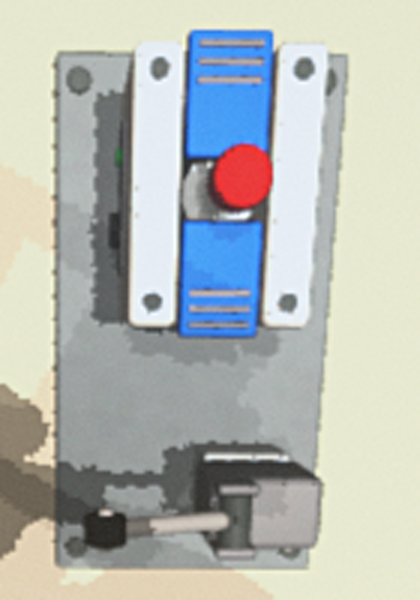

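```bash
python3 - <<'E'
from h import *
a=cloud(load('top0')); b=cloud(load('top1'))
s=cloud(load('side0'))
for nm,c in(('top0',a),('side0',s)):
    m=(c[...,2]>.2)&(c[...,0]>.1)&(c[...,0]<.5)&(c[...,1]<0.05)&(c[...,1]>-.45)
    P=c[m]; print(nm,len(P),P.min(0),P.max(0)); 
    for lo in np.arange(.1,.5,.04):
        Q=P[(P[:,0]>=lo)&(P[:,0]<lo+.04)]
        if len(Q): print(round(lo,2),len(Q),'y',Q[:,1].min().round(3),Q[:,1].max().round(3),'z',Q[:,2].min().round(3),Q[:,2].max().round(3))
m=(b[...,2]>.42)
P=b[m]
for lo in np.arange(0,.6,.05):
    Q=P[(P[:,0]>=lo)&(P[:,0]<lo+.05)]
    if len(Q): print('arm',round(lo,2),'y',Q[:,1].min().round(3),Q[:,1].max().round(3),'z',np.percentile(Q[:,2],[5,50,95]).round(3))
c=cloud(load('side1'))
m=(c[...,2]>.3)&(c[...,2]<.8)&(c[...,1]<.2)&(c[...,1]>-.45)
P=c[m]
for lo in np.arange(0,.6,.05):
    Q=P[(P[:,0]>=lo)&(P[:,0]<lo+.05)]
    if len(Q): print('side1',round(lo,2),'y',Q[:,1].min().round(3),Q[:,1].max().round(3),'z',np.percentile(Q[:,2],[1,5,50,95]).round(3))
E
```

```text
top0 8881 [ 0.16544798 -0.44996759  0.20069088] [0.38322887 0.04994266 0.59361752]
0.14 51 y -0.45 -0.441 z 0.292 0.349
0.18 575 y -0.45 -0.111 z 0.294 0.423
0.22 3729 y -0.45 0.05 z 0.201 0.565
0.26 2050 y -0.322 -0.065 z 0.218 0.594
0.3 1455 y -0.272 -0.074 z 0.349 0.441
0.34 983 y -0.24 -0.09 z 0.361 0.435
0.38 38 y -0.185 -0.145 z 0.38 0.403
side0 22697 [ 0.14962456 -0.44990157  0.20029053] [0.38479101 0.04928718 0.60902599]
0.14 1520 y -0.173 -0.073 z 0.364 0.573
0.18 5384 y -0.45 -0.069 z 0.286 0.609
0.22 6334 y -0.45 0.049 z 0.202 0.607
0.26 4739 y -0.322 -0.058 z 0.2 0.601
0.3 2734 y -0.275 -0.079 z 0.335 0.439
0.34 1882 y -0.241 -0.099 z 0.347 0.433
0.38 104 y -0.195 -0.142 z 0.375 0.407
arm 0.25 y -0.112 0.033 z [0.597 0.622 0.628]
arm 0.3 y -0.119 0.022 z [0.586 0.612 0.623]
arm 0.35 y -0.133 0.003 z [0.567 0.593 0.606]
arm 0.4 y -0.147 -0.017 z [0.528 0.571 0.594]
arm 0.45 y -0.164 -0.034 z [0.527 0.551 0.565]
arm 0.5 y -0.169 -0.042 z [0.529 0.549 0.557]
arm 0.55 y -0.075 -0.06 z [0.523 0.53  0.537]
side1 0.0 y -0.07 0.125 z [0.301 0.303 0.34  0.462]
side1 0.05 y -0.054 0.11 z [0.301 0.302 0.41  0.507]
side1 0.1 y -0.058 0.19 z [0.315 0.325 0.408 0.494]
side1 0.15 y -0.209 0.19 z [0.341 0.365 0.432 0.591]
side1 0.2 y -0.243 -0.068 z [0.347 0.356 0.406 0.592]
side1 0.25 y -0.311 -0.064 z [0.309 0.347 0.408 0.591]
side1 0.3 y -0.263 -0.066 z [0.349 0.358 0.419 0.59 ]
side1 0.35 y -0.225 -0.086 z [0.362 0.374 0.529 0.588]
side1 0.4 y -0.151 -0.031 z [0.364 0.496 0.549 0.582]
side1 0.45 y -0.17 -0.038 z [0.319 0.339 0.509 0.559]
side1 0.5 y -0.175 -0.053 z [0.309 0.327 0.479 0.552]
side1 0.55 y -0.11 -0.066 z [0.342 0.347 0.365 0.529]
```

```bash
python3 - <<'E'
from h import *
s=r.get_state(); print(s)
D=[(.300343,1.521432,.20435555,-.51043556,.23085462),(.19078535,1.56174718,.50417648,-.10382938,.27179717),(s['q'][1],s['q'][2],*s['tool_pos'])]
A=[];B=[]
for q2,q3,x,y,z in D:
    A+= [[1,0,np.sin(q2),np.sin(q2+q3)],[0,1,np.cos(q2),np.cos(q2+q3)]]; B+=[np.hypot(x,y),z]
print(np.linalg.lstsq(A,B,rcond=None), np.linalg.svd(np.array(A))[1])
E
```

```text
{'time': 1.3, 'q': array([-2.84546394e-01,  1.88048113e-01,  1.56698830e+00,  1.13736210e-04,
        1.38715650e+00, -4.96690746e-01]), 'dq': array([-0.0673336 , -0.01820295,  0.03036866, -0.01098497, -0.00203259,
       -0.01281537]), 'effort': array([ 3.21673058e+00, -4.81575000e+01, -3.83550096e+01,  2.29325588e-01,
        2.57534289e-02,  2.53753234e-01]), 'tool_pos': array([ 0.50129802, -0.10845931,  0.27093223]), 'eef_rot': array([-2.98547196e-04,  6.28276850e-01,  7.77989786e-01, -6.38230731e-05]), 'ft_force': array([-0.35419011, -0.92256903, -0.20034552]), 'torque': array([-0.01317982,  0.05636829,  0.06514226]), 'width': -7.791317355449606e-07}
(array([-0.00319883, -0.03564171,  0.39597249,  0.4499792 ]), array([1.75120698e-07]), np.int32(4), array([2.46157509, 2.43618649, 0.0640493 , 0.03925721])) [2.46157509 2.43618649 0.0640493  0.03925721]
```

```bash
python3 - <<'E'
from h import *
s=r.get_state()
D=[(-1.25658570,.300343,1.521432,.20435555,-.51043556,.23085462),(-.27506,.19078535,1.56174718,.50417648,-.10382938,.27179717),(*s['q'][:3],*s['tool_pos'])]
A=[];B=[]
for q1,q2,q3,x,y,z in D:
    c,sn=np.cos(q1),np.sin(q1); print('lat',-sn*x+c*y)
    A+= [[1,0,np.sin(q2),np.sin(q2+q3)],[0,1,np.cos(q2),np.cos(q2+q3)]]; B+=[c*x+sn*y,z]
print(np.linalg.lstsq(A,B,rcond=None)[:2])
P=np.concatenate([cloud(load(n)).reshape(-1,3) for n in('top0','side0')])
P=P[(P[:,2]>.3)&(P[:,0]>.15)&(P[:,1]<-.04)&(P[:,1]>-.2)]
for lo in np.arange(.16,.4,.02):
    print(round(lo,2),end=': ')
    for yl in(-.2,-.18,-.16,-.14,-.12,-.1,-.08,-.06):
        Q=P[(P[:,0]>=lo)&(P[:,0]<lo+.02)&(P[:,1]>=yl)&(P[:,1]<yl+.02)]
        print('%.3f-%.3f'%(Q[:,2].min(),Q[:,2].max()) if len(Q)>2 else '   --   ',end=' ')
    print()
E
```

```text
lat 0.036592237839814246
lat 0.037010372798526314
lat 0.03662737446553052
(array([-0.00432934, -0.03658551,  0.39686588,  0.44961469]), array([1.60639003e-07]))
0.16:    --    0.379-0.387    --    0.527-0.573 0.455-0.540 0.384-0.474 0.375-0.409    --    
0.18: 0.365-0.391 0.377-0.404 0.388-0.406 0.399-0.606 0.410-0.560 0.406-0.494 0.394-0.425    --    
0.2: 0.372-0.395 0.382-0.405 0.395-0.414 0.402-0.609 0.411-0.584 0.421-0.515 0.409-0.450    --    
0.22: 0.381-0.396 0.391-0.408 0.402-0.418 0.411-0.607 0.416-0.602 0.424-0.538 0.421-0.472    --    
0.24: 0.384-0.399 0.395-0.410 0.404-0.419 0.415-0.604 0.421-0.603 0.426-0.560 0.420-0.568 0.369-0.571 
0.26: 0.385-0.402 0.396-0.411 0.406-0.420 0.415-0.429 0.426-0.601 0.428-0.596 0.426-0.590 0.524-0.584 
0.28: 0.388-0.403 0.399-0.414 0.408-0.422 0.417-0.432 0.426-0.436 0.431-0.439 0.426-0.440    --    
0.3: 0.390-0.404 0.399-0.415 0.410-0.424 0.419-0.432 0.425-0.435 0.428-0.441 0.421-0.438    --    
0.32: 0.389-0.405 0.399-0.415 0.411-0.425 0.416-0.430 0.423-0.436 0.421-0.440    --       --    
0.34: 0.384-0.405 0.394-0.413 0.406-0.421 0.414-0.428 0.415-0.435 0.416-0.432    --       --    
0.36: 0.367-0.399 0.392-0.410 0.402-0.416 0.397-0.425 0.409-0.427    --       --       --    
0.38: 0.375-0.392 0.383-0.402 0.393-0.407    --       --       --       --       --
```

```bash
cat > sim.py <<'E'
from h import *
from scipy.spatial import cKDTree
a,H,L1,L2,lat=-.0043,-.0366,.3969,.4496,.0367
def ik(x,y,z):
    rho=np.sqrt(x*x+y*y-lat**2); q1=np.arctan2(y,x)-np.arctan2(lat,rho)
    X=rho-a; Z=z-H; d=np.hypot(X,Z)
    al=np.arccos((d*d+L1**2-L2**2)/(2*d*L1)); el=np.arctan2(Z,X)+al
    E=np.array([a+L1*np.cos(el),L1*np.sin(el)]); W=np.array([rho,Z])  # z rel shoulder
    return q1,E,W
def frame(q1,E,W,h):
    c,s=np.cos(q1),np.sin(q1); e=np.array([c,s,0]); l=np.array([-s,c,0]); up=np.array([0,0,1.])
    o=E[0]*e+lat*l+(E[1]+h)*up; f=(W-E); f=f/np.hypot(*f); fx=f[0]*e+f[1]*up; n=-f[1]*e+f[0]*up
    return o,np.stack([fx,l,n])
E
python3 - <<'E'
from sim import *
s=r.get_state(); x,y,z=s['tool_pos']
q1,E,W=ik(x,y,z); print(q1,s['q'][0],E,W)
P=np.concatenate([cloud(load(n)).reshape(-1,3) for n in('top1','side1')]); P=P[np.isfinite(P).all(1)]
L=np.concatenate([cloud(load(n)).reshape(-1,3) for n in('top0','side0')]); L=L[np.isfinite(L).all(1)]
d,_=cKDTree(L).query(P,distance_upper_bound=.02); P=P[d>.015]
o,R=frame(q1,E,W,0.0); q=(P-o)@R.T
m=(q[:,2]<1)&(abs(q[:,1])<.15)&(q[:,0]>-.1)&(q[:,0]<.55); q=q[m]
np.save('arm.npy',q)
for lo in np.arange(-.1,.55,.04):
    Q=q[(q[:,0]>=lo)&(q[:,0]<lo+.04)]
    if len(Q)>5: print(round(lo,2),len(Q),'lat',np.percentile(Q[:,1],[1,99]).round(3),'n',np.percentile(Q[:,2],[1,10,50,99]).round(3))
E
```

```text
-0.2846883556910973 -0.2845463937922908 [0.06960247 0.38995902] [0.51158209 0.30753223]
-0.1 1570 lat [0.064 0.084] n [-0.125 -0.105 -0.012  0.112]
-0.06 2127 lat [-0.147  0.083] n [-0.222 -0.108  0.01   0.119]
-0.02 2787 lat [-0.15   0.085] n [-0.227 -0.145 -0.037  0.114]
0.02 3514 lat [-0.148  0.148] n [-0.392 -0.247 -0.036  0.107]
0.06 510 lat [-0.07   0.141] n [-0.388 -0.384  0.206  0.228]
0.1 825 lat [-0.07   0.067] n [-0.574  0.188  0.214  0.236]
0.14 935 lat [-0.067  0.069] n [0.2   0.247 0.269 0.275]
0.18 2960 lat [-0.065  0.066] n [0.178 0.208 0.262 0.274]
0.22 3387 lat [-0.061  0.062] n [0.17  0.201 0.249 0.27 ]
0.26 3226 lat [-0.058  0.058] n [0.173 0.199 0.245 0.265]
0.3 3593 lat [-0.057  0.057] n [0.17  0.191 0.24  0.263]
0.34 2602 lat [-0.055  0.058] n [0.17  0.183 0.222 0.245]
0.38 4154 lat [-0.06   0.062] n [0.029 0.075 0.231 0.246]
0.42 4227 lat [-0.059  0.058] n [-0.017  0.041  0.192  0.243]
0.46 854 lat [-0.02   0.036] n [-0.026  0.012  0.059  0.14 ]
```

```bash
python3 - <<'E'
from sim import *
q=np.load('arm.npy')
for lo in np.arange(.1,.44,.04):
    Q=q[(q[:,0]>=lo)&(q[:,0]<lo+.04)&(q[:,2]>0)]
    print(round(lo,2),[ (round(w,3),[round(float(v),3) for v in np.percentile(Q[(Q[:,1]<w+.01)&(Q[:,1]>=w)][:,2],[1,50,99])]) for w in (-.07,-.06,-.05,-.04,-.02) if ((Q[:,1]<w+.01)&(Q[:,1]>=w)).sum()>3])
E
```

```text
0.1 [(-0.07, [0.196, 0.217, 0.236]), (-0.06, [0.183, 0.188, 0.192]), (-0.05, [0.18, 0.183, 0.185])]
0.14 [(-0.07, [0.223, 0.235, 0.239]), (-0.06, [0.181, 0.185, 0.26]), (-0.05, [0.265, 0.267, 0.268]), (-0.04, [0.266, 0.268, 0.269]), (-0.02, [0.269, 0.272, 0.274])]
0.18 [(-0.07, [0.192, 0.22, 0.247]), (-0.06, [0.182, 0.245, 0.26]), (-0.05, [0.176, 0.262, 0.267]), (-0.04, [0.169, 0.267, 0.272]), (-0.02, [0.267, 0.27, 0.273])]
0.22 [(-0.07, [0.192, 0.217, 0.238]), (-0.06, [0.184, 0.223, 0.251]), (-0.05, [0.177, 0.25, 0.261]), (-0.04, [0.168, 0.257, 0.265]), (-0.02, [0.26, 0.266, 0.27])]
0.26 [(-0.06, [0.182, 0.213, 0.238]), (-0.05, [0.169, 0.239, 0.25]), (-0.04, [0.169, 0.251, 0.257]), (-0.02, [0.255, 0.259, 0.265])]
0.3 [(-0.06, [0.171, 0.209, 0.241]), (-0.05, [0.164, 0.241, 0.248]), (-0.04, [0.16, 0.241, 0.257]), (-0.02, [0.183, 0.252, 0.265])]
0.34 [(-0.06, [0.169, 0.21, 0.243]), (-0.05, [0.241, 0.243, 0.247]), (-0.04, [0.172, 0.216, 0.246]), (-0.02, [0.206, 0.217, 0.223])]
0.38 [(-0.07, [0.189, 0.209, 0.227]), (-0.06, [0.168, 0.213, 0.245]), (-0.05, [0.242, 0.245, 0.248]), (-0.04, [0.028, 0.133, 0.246]), (-0.02, [0.029, 0.228, 0.244])]
0.42 [(-0.07, [0.195, 0.213, 0.22]), (-0.06, [0.171, 0.21, 0.242]), (-0.05, [0.199, 0.237, 0.245]), (-0.04, [0.091, 0.122, 0.242]), (-0.02, [0.004, 0.073, 0.241])]
```

```bash
cat >> sim.py <<'E'
_L=np.concatenate([cloud(load(n)).reshape(-1,3) for n in('top0','side0')]); _L=_L[np.isfinite(_L).all(1)]
LAMP=_L[(_L[:,2]>.3)&(_L[:,2]<.45)&(_L[:,0]>.19)&(_L[:,0]<.42)&(_L[:,1]>-.3)&(_L[:,1]<-.05)]
def clear(x,y,z):
    q1,E,W=ik(x,y,z); o,R=frame(q1,E,W,0); q=(LAMP-o)@R.T
    q=q[(q[:,0]>-.05)&(q[:,0]<.5)]
    w=np.interp(q[:,0],[.1,.2,.26,.36],[.07,.067,.06,.058]); t=np.interp(q[:,0],[.14,.36],[.058,.048])
    g=np.hypot(q[:,1]/w,(q[:,2]-.213)/t); i=g.argmin(); d=np.hypot(q[:,1],q[:,2]-.213)
    return (g[i]-1)*w[i], q[i].round(3), LAMP[i].round(3)
E
python3 - <<'E'
from sim import *
for P in [(.501,-.108,.271),(.507,-.104,.15),(.507,-.104,.09),(.50,-.059,.08),(.497,-.05,.08),(.497,-.04,.08),(.497,-.02,.08),(.497,-.054,.12),(.524,.007,.09)]: print(P,clear(*P))
E
```

```text
(0.501, -0.108, 0.271) (np.float64(0.0769573685185065), array([ 0.181, -0.025,  0.095]), array([ 0.257, -0.063,  0.45 ]))
(0.507, -0.104, 0.15) (np.float64(0.014886831169338399), array([ 0.174, -0.033,  0.15 ]), array([ 0.321, -0.086,  0.44 ]))
(0.507, -0.104, 0.09) (np.float64(-0.00576694084687811), array([ 0.158, -0.038,  0.172]), array([ 0.351, -0.1  ,  0.429]))
(0.5, -0.059, 0.08) (np.float64(0.010009769516426717), array([ 0.137, -0.061,  0.171]), array([ 0.332, -0.088,  0.435]))
(0.497, -0.05, 0.08) (np.float64(0.013766650541347316), array([ 0.139, -0.066,  0.172]), array([ 0.332, -0.088,  0.435]))
(0.497, -0.04, 0.08) (np.float64(0.01916467989851965), array([ 0.138, -0.07 ,  0.168]), array([ 0.329, -0.084,  0.432]))
(0.497, -0.02, 0.08) (np.float64(0.0304914557968055), array([ 0.138, -0.083,  0.167]), array([ 0.329, -0.084,  0.432]))
(0.497, -0.054, 0.12) (np.float64(0.01911570563802986), array([ 0.163, -0.063,  0.163]), array([ 0.321, -0.086,  0.44 ]))
(0.524, 0.007, 0.09) (np.float64(0.05346116486298889), array([ 0.114, -0.104,  0.158]), array([ 0.321, -0.086,  0.44 ]))
```

>>> {"api": "step_arm", "payload": {"moves": [[[0,0.07,0],-1],[[0,0.07,0],-1],[[-0.01,0.07,0],-1],[[-0.01,0.07,0],-1],[[-0.01,0.07,0],-1],[[-0.01,0.07,0],-1],[[-0.01,0.07,-0.05],-1],[[-0.01,0.07,-0.1],-1],[[-0.01,0.07,-0.15],-1],[[-0.01,0.07,-0.15],-1]], "jaw": 1}}

```text
time: 2.3
tool_pos: [0.4896, -0.0552, 0.1463]
eef_rot: [-0.001, 0.99, 0.143, -0.004]
ft_force: [0.3, 1.5, 0.5]
width: 0.0855
```

>>> {"api": "step_arm", "payload": {"moves": [[[0,0,0],0],[[0,0,0],0],[[0,0,0],0]]}}

```text
time: 2.6
tool_pos: [0.4927, -0.055, 0.1521]
eef_rot: [0.0, 0.989, 0.148, 0.001]
ft_force: [0.2, -0.1, 0.0]
width: 0.0856
```

```bash
python3 - <<'E'
from h import *
s=r.get_state(); print(s['time'],s['tool_pos'],s['eef_rot'],s['q'],s['ft_force'])
f=grab('wrist','w2'); g=grab('side','side2'); grab('top','top2')
p=[.5329,-.0375,.209]
for P in [(*toW(p,-.037,-.06),.111),(*toW(p,0,.045),.118),(*toW(p,.055,.1),.008),(*toW(p,-.055,-.1),.008)]: print(proj(f,P),proj(g,P))
crop(g,'side2c',200,120,360,270)
E
```

```text
2.6 [ 0.49267522 -0.05504487  0.15211198] [2.84994783e-04 9.88952252e-01 1.48232298e-01 7.40047183e-04] [-1.85134753e-01  2.63055715e-01  1.76403683e+00 -5.95478909e-05
  1.11291495e+00  1.08812659e+00] [ 0.1511511  -0.0935248   0.00342025]
[407.48186365 229.17817758] [268.5065396  220.26536798]
[231.664767   155.48216691] [269.89850821 187.44806407]
[200.94337394  60.45124419] [285.21903323 199.83609789]
[419.36739533 208.46228017] [269.74410898 262.02748968]
scale 4.0
```

View pics/w2.png

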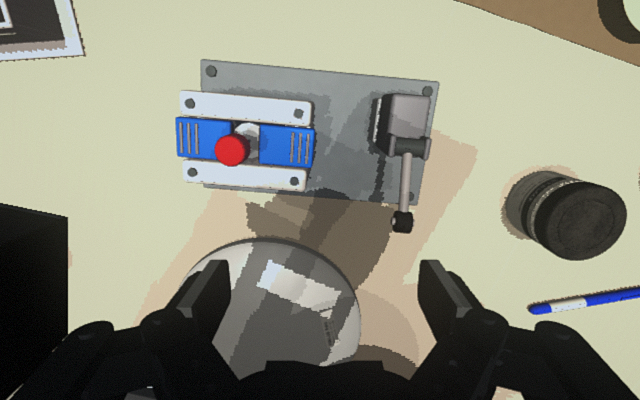

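View pics/side2.png

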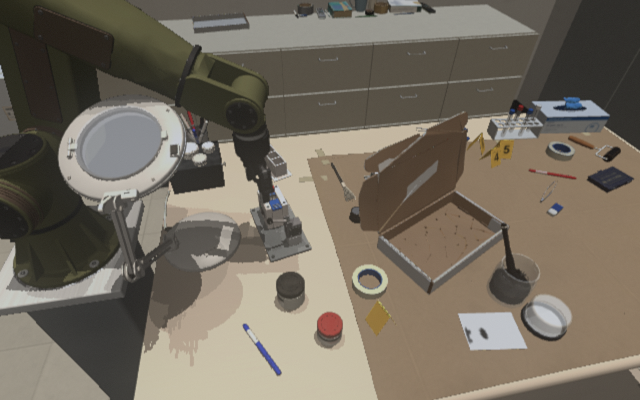

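View pics/side2c.png

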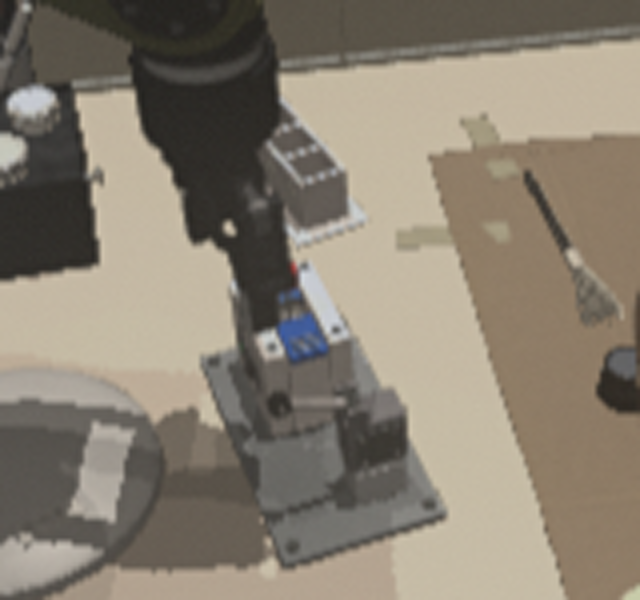

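```bash
python3 - <<'E'
from h import *
f=load('w2'); crop(f,'w2c',340,60,460,250); crop(f,'w2d',160,50,340,210)
W=cloud(f)
im=f['pixels'].astype(int); m=(im[...,0]>150)&(im[...,1]<60)&(im[...,2]<60); m[:100]=0;m[200:]=0
P=W[m]; P=P[np.isfinite(P).all(1)]; print(len(P),'top',P[P[:,2]>P[:,2].max()-.004].mean(0),P.min(0),P.max(0))
for u,v in[(208,62),(436,84),(416,198)]: print(pt(f,u,v,.008),pt(f,u,v))
for u,v in[(403,214),(403,218),(403,222),(403,226),(403,229)]: print(pt(f,u,v))
g=load('top0'); W=cloud(g); im=g['pixels'].astype(int); m=(im[...,0]>130)&(im[...,1]<60)&(im[...,2]<60); m[:232]=0;m[252:]=0;m[:,:305]=0;m[:,322:]=0
P=W[m];print('topcam',len(P),P.mean(0))
g=load('side0'); W=cloud(g); im=g['pixels'].astype(int); m=(im[...,0]>130)&(im[...,1]<60)&(im[...,2]<60); m[:180]=0;m[196:]=0;m[:,:262]=0;m[:,278:]=0
P=W[m];print('side',len(P),P.mean(0),P.min(0),P.max(0))
E
```

```text
scale 3.1578947368421053
scale 3.75
657 top [0.52549592 0.00861699 0.11693271] [0.51730971 0.00090244 0.11450723] [0.53305656 0.01649336 0.11891098]
[0.56649462 0.0660119  0.008     ] [0.56649817 0.06664532 0.00617256]
[ 0.60556386 -0.11860067  0.008     ] [ 0.60566798 -0.11882552  0.00724909]
[ 0.50841755 -0.13990031  0.008     ] [ 0.50810222 -0.1404861   0.00643357]
[ 0.5165143  -0.09903268  0.10720238]
[ 0.51449861 -0.09943603  0.10872612]
[ 0.51256479 -0.09975498  0.11045944]
[ 0.50945826 -0.10151769  0.10825368]
[ 0.50794363 -0.10183168  0.10935516]
topcam 14 [0.52457226 0.00775761 0.11690696]
side 1 [0.52872131 0.00444244 0.11707465] [0.52872131 0.00444244 0.11707465] [0.52872131 0.00444244 0.11707465]
```

View pics/w2c.png

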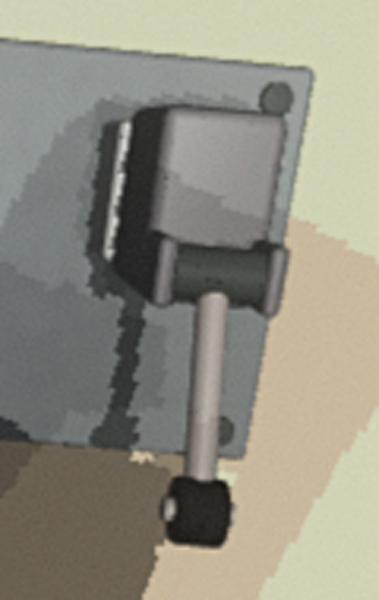

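View pics/w2d.png

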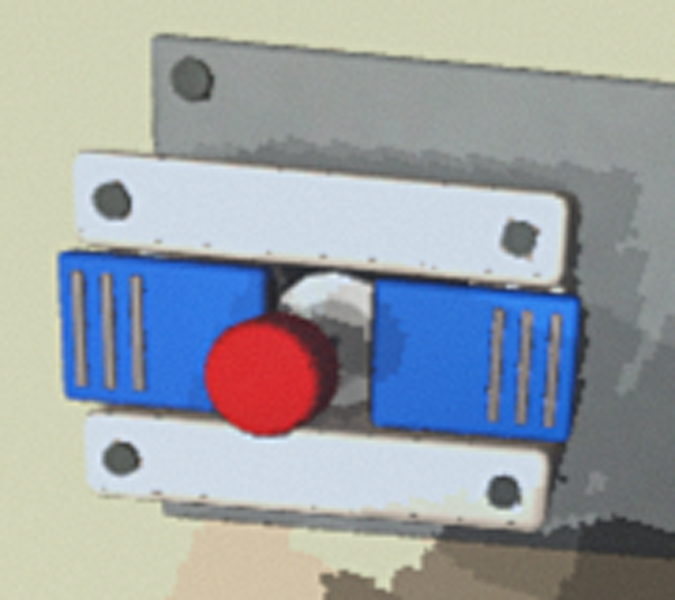

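>>> {"api": "step_arm", "payload": {"moves": [[[0.0015,0.0025,-0.02],0],[[0.0015,0.0025,-0.04],0],[[0.0015,0.0025,-0.06],0],[[0.0015,0.0025,-0.06],0],[[0.0015,0.0025,-0.06],0]]}}

```text
time: 3.25
tool_pos: [0.4937, -0.0526, 0.1038]
eef_rot: [0.0, 0.989, 0.147, 0.0]
ft_force: [0.4, -0.9, -0.1]
width: 0.0856
```

```bash
python3 - <<'E'
from h import *
s=r.get_state(); print(s['time'],s['tool_pos'],s['ft_force'],s['torque'])
f=grab('wrist','w3'); g=grab('side','side3'); 
crop(g,'side3c',60,60,310,250); crop(f,'w3c',320,150,520,300)
E
```

```text
3.25 [ 0.49372627 -0.05264162  0.10376701] [ 0.44227264 -0.85445224 -0.13767868] [ 0.00680703 -0.03237604 -0.00305756]
scale 3.1578947368421053
scale 4.0
```

View pics/w3.png

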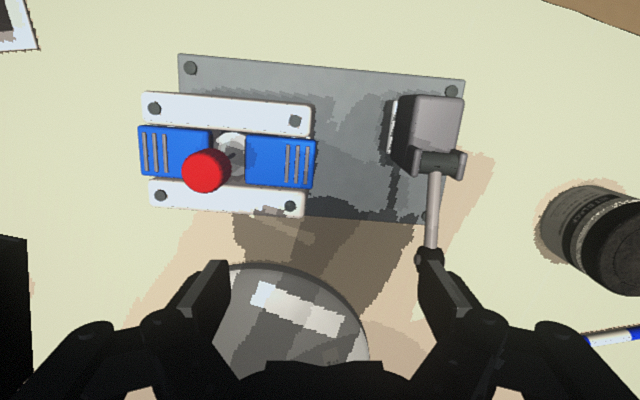

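View pics/side3c.png

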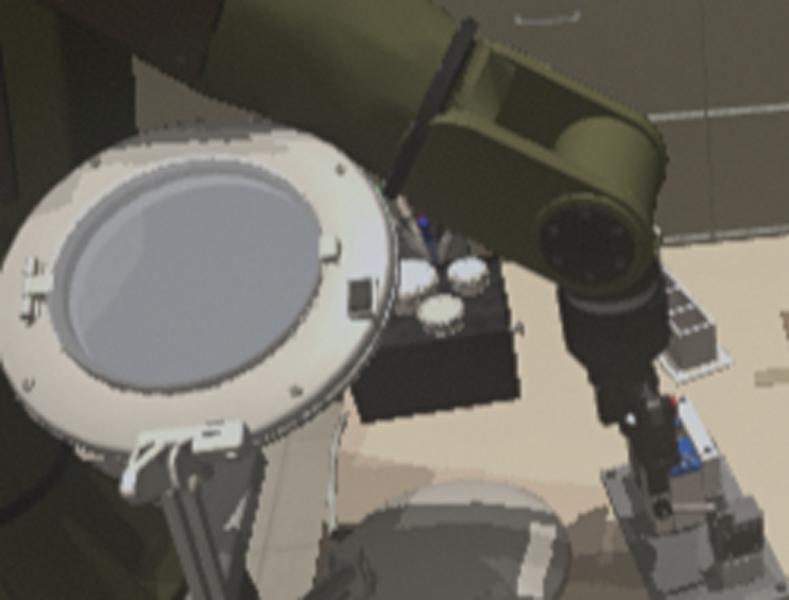

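View pics/w3c.png

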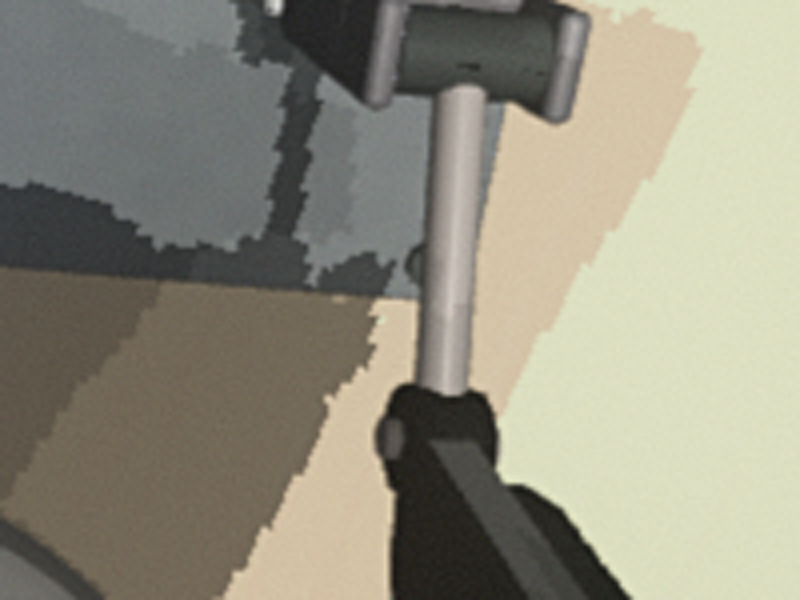

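```bash
python3 - <<'E'
from h import *
f=load('w3')
for u,v in[(423,255),(430,250),(430,260),(436,255),(420,270),(424,280),(435,285),(428,275),(445,300)]: print(u,v,f['pixels'][v,u],pt(f,u,v).round(4))
P=np.array([.4937,-.0526]); c,s=np.cos(.2943),np.sin(.2943)
# finger corners for open: lateral 42.5..57 along -y tool, +-11 along x
yaw=2*np.arctan2(.147,.989); ex=np.array([np.cos(yaw),np.sin(yaw)]); ey=np.array([-ex[1],ex[0]])
for a in(-.011,.011):
  for b in(-.0425,-.057): print(a,b,P+a*ex+b*ey, proj(f,(*(P+a*ex+b*ey),.117)))
E
```

```text
423 255 [38 37 28] [ 0.5141 -0.0957  0.1079]
430 250 [35 32 28] [ 0.5167 -0.0989  0.1058]
430 260 [69 69 61] [ 0.5177 -0.0935  0.1206]
436 255 [43 42 35] [ 0.5155 -0.1021  0.1069]
420 270 [33 31 26] [ 0.5109 -0.0925  0.1181]
424 280 [37 34 29] [ 0.5101 -0.0925  0.1251]
435 285 [36 34 27] [ 0.5152 -0.0909  0.1375]
428 275 [37 36 31] [ 0.5145 -0.0912  0.1288]
445 300 [34 31 29] [ 0.5152 -0.0913  0.1471]
-0.011 -0.0425 [ 0.49553642 -0.09646203] [414.8521908  299.39536948]
-0.011 -0.057 [ 0.49975366 -0.1103352 ] [446.35613517 299.4272768 ]
0.011 -0.0425 [ 0.51658537 -0.09006345] [419.12440401 256.2499617 ]
0.011 -0.057 [ 0.52080261 -0.10393662] [452.09313037 256.28193916]
```

>>> {"api": "step_arm", "payload": {"moves": [[[0,-0.0025,0],0],[[0,-0.0025,-0.01],0],[[0,-0.0025,-0.015],0],[[0,-0.0025,-0.02],0],[[0,-0.0025,-0.02],0]]}}

```text
time: 3.85
tool_pos: [0.4935, -0.0546, 0.0867]
eef_rot: [-0.0, 0.989, 0.147, -0.0]
ft_force: [-0.3, -0.4, 2.7]
width: 0.0855
```

```bash
python3 - <<'E'
from h import *
s=r.get_state(); print(s['time'],s['tool_pos'],s['ft_force'],s['torque'])
f=grab('wrist','w4'); crop(f,'w4c',320,150,520,300)
E
```

```text
3.85 [ 0.49345126 -0.0545763   0.08671157] [-0.335836   -0.41748527  2.73110196] [-0.27145564  0.03408782 -0.03910237]
scale 4.0
```

View pics/w4c.png

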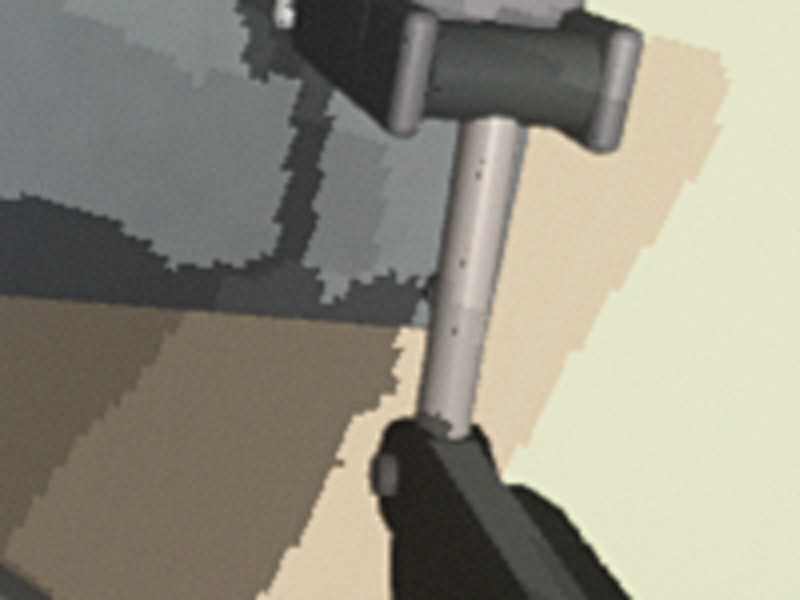

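>>> {"api": "step_arm", "payload": {"moves": [[[0,0,-0.005],0],[[0,0,-0.01],0],[[0,0,-0.015],0],[[0,0,-0.0175],0],[[0,0,-0.0175],0],[[0,0,-0.0175],0]]}}

```text
time: 4.5
tool_pos: [0.4935, -0.0546, 0.0732]
eef_rot: [-0.0, 0.989, 0.147, -0.0]
ft_force: [-2.3, -1.3, 4.9]
width: 0.0854
```

```bash
python3 - <<'E'
from h import *
s=r.get_state(); print(s['time'],s['tool_pos'],s['ft_force'],s['torque'])
f=grab('wrist','w5'); crop(f,'w5c',320,150,520,300)
g=grab('side','side5'); crop(g,'side5c',60,60,310,250)
E
```

```text
4.5 [ 0.49349405 -0.05461202  0.07318386] [-2.3031055  -1.3437078   4.93451246] [-0.32720244  0.32713276 -0.08340357]
scale 4.0
scale 3.1578947368421053
```

View pics/side5c.png

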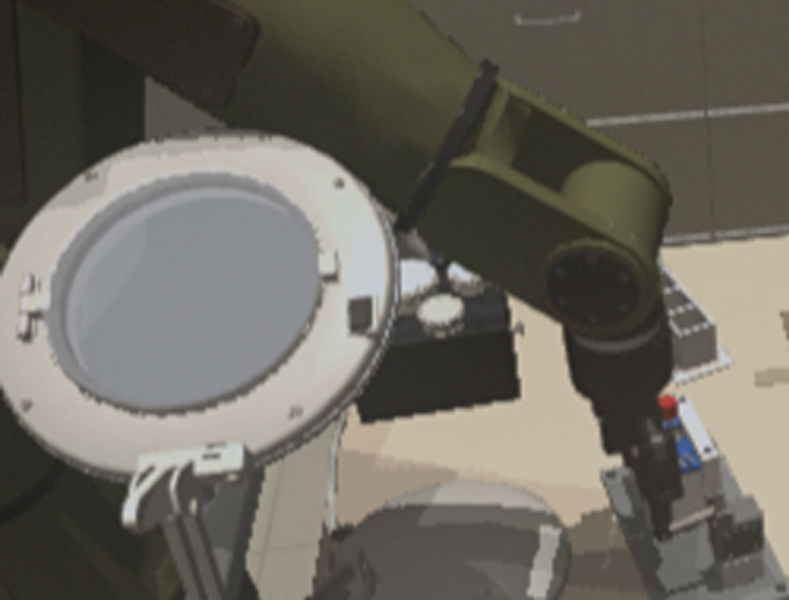

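View pics/w5c.png

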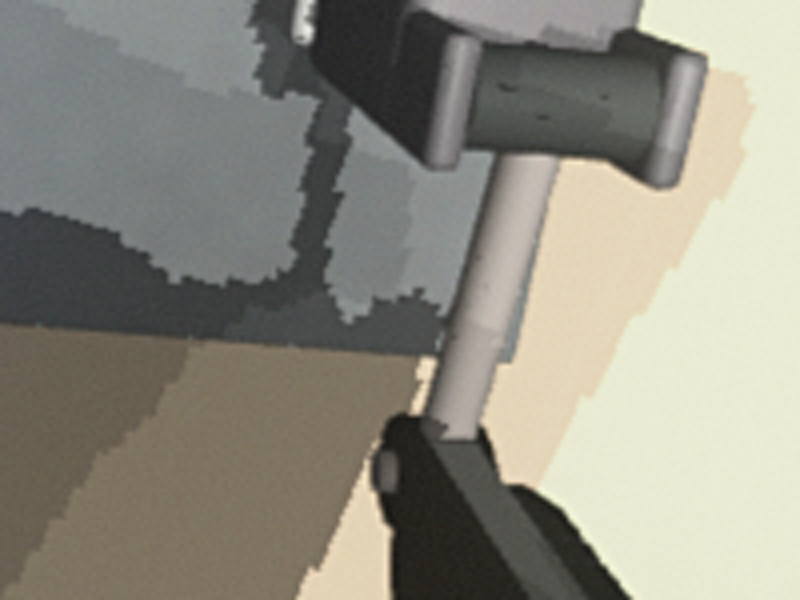

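>>> {"api": "step_arm", "payload": {"moves": [[[0,0,-0.002],0],[[0,0,-0.004],0],[[0,0,-0.004],0]]}}

```text
time: 4.9
tool_pos: [0.494, -0.0547, 0.0711]
eef_rot: [0.0, 0.989, 0.147, 0.001]
ft_force: [-7.7, 0.4, 18.6]
width: 0.0853
```

```bash
python3 - <<'E'
from h import *
s=r.get_state(); print(s['time'],s['tool_pos'],s['ft_force'],s['torque'])
g=grab('side','side6'); crop(g,'side6c',240,170,310,250)
f=grab('wrist','w6')
for u,v in[(440,185),(438,200),(436,215),(433,235),(431,250)]: print(u,v,f['pixels'][v,u],pt(f,u,v).round(4))
E
```

```text
4.9 [ 0.49397887 -0.05472397  0.07105816] [-7.72158066  0.40651296 18.57242176] [-0.72207488  1.02357324 -0.36198952]
scale 7.5
440 185 [71 74 71] [ 0.5504 -0.0852  0.0913]
438 200 [142 147 146] [ 0.5288 -0.124   0.0078]
436 215 [141 144 141] [ 0.5185 -0.127   0.0073]
433 235 [88 85 80] [ 0.5273 -0.0951  0.0822]
431 250 [140 133 127] [ 0.5202 -0.0973  0.0818]
```

View pics/side6c.png

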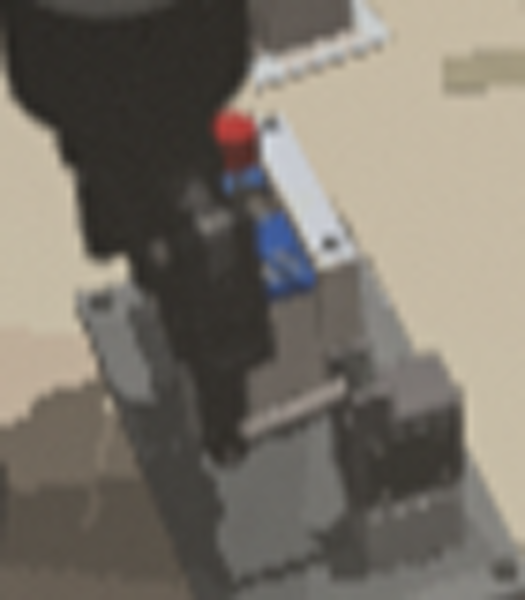

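View pics/w6.png

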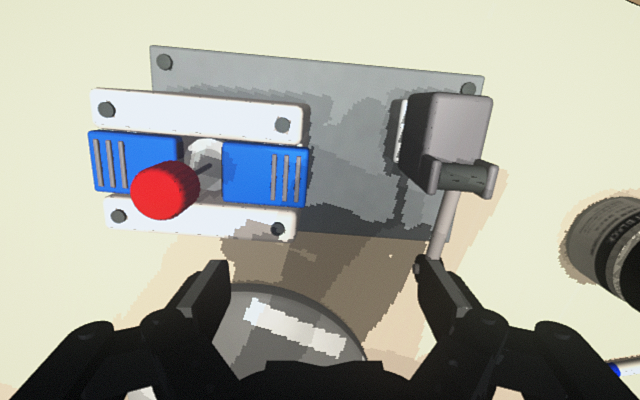

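>>> {"api": "step_arm", "payload": {"moves": [[[0,0,0.01],0],[[0,0,0.03],0],[[0,0,0.06],0],[[0,0,0.1],0],[[0.02,0.04,0.12],0.1],[[0.04,0.08,0.12],0.2],[[0.04,0.08,0.12],0.95],[[0.04,0.08,0.12],0.95],[[0.04,0.08,0.12],0.95],[[0.04,0.08,0.12],0.95]]}}

```text
time: 6.0
tool_pos: [0.5255, 0.0096, 0.1656]
eef_rot: [-0.0, 0.825, 0.565, -0.0]
ft_force: [-0.4, 0.2, -0.5]
width: 0.0852
```

>>> {"api": "step_arm", "payload": {"moves": [[[0,0,0],0.38],[[0,0,0],0.38],[[0,0,0],0.38],[[0,0,0],0.38],[[0,0,0],0.38],[[0,0,0],0.38]], "jaw": 0.6}}

```text
time: 6.6
tool_pos: [0.5255, 0.0094, 0.1658]
eef_rot: [-0.0, 0.627, 0.779, -0.0]
ft_force: [0.7, 0.2, -0.2]
width: 0.0512
```

```bash
python3 - <<'E'
from h import *
s=r.get_state(); print(s['time'],s['tool_pos'],s['eef_rot'],s['ft_force'],s['width'])
print('yaw',np.degrees(2*np.arctan2(s['eef_rot'][2],s['eef_rot'][1])))
f=grab('wrist','w7')
W=cloud(f)
im=f['pixels'].astype(int); m=(im[...,0]>130)&(im[...,1]<70)&(im[...,2]<70)
P=W[m]; P=P[np.isfinite(P).all(1)]; P=P[(abs(P[:,0]-.525)<.03)&(abs(P[:,1]-.008)<.03)]; print(len(P),'top',P[P[:,2]>.113].mean(0),P.min(0),P.max(0))
E
```

```text
6.6 [0.52552879 0.00944899 0.16581125] [-1.94318228e-04  6.26676421e-01  7.79279554e-01 -5.06622173e-05] [ 0.65413951  0.23577639 -0.20066714] 0.05118504791998173
yaw 102.38932146157829<stdin>:7: RuntimeWarning: Mean of empty slice.
  ret = um.true_divide(
Traceback (most recent call last):
ValueError: zero-size array to reduction operation minimum which has no identity
```

View pics/w7.png

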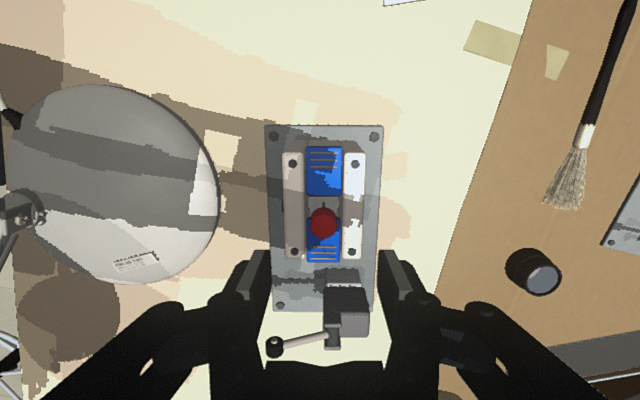

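```bash
python3 - <<'E'
from h import *
f=load('w7'); W=cloud(f); im=f['pixels'].astype(int)
m=(im[...,0]>2.2*im[...,1])&(im[...,0]>60); m[:190]=0; m[250:]=0; m[:,:300]=0;m[:,350:]=0
P=W[m]; P=P[np.isfinite(P).all(1)]; T=P[P[:,2]>.114]; print(len(P),len(T),T.mean(0),T.min(0),T.max(0)); print(pt(f,273,342))
crop(f,'w7c',250,110,400,370)
E
```

```text
614 515 [0.52483516 0.00979873 0.11667429] [0.51678378 0.00134855 0.11402584] [0.53320291 0.01807724 0.11886848]
[ 0.50920125 -0.09511468  0.10605238]
scale 2.3076923076923075
```

View pics/w7c.png

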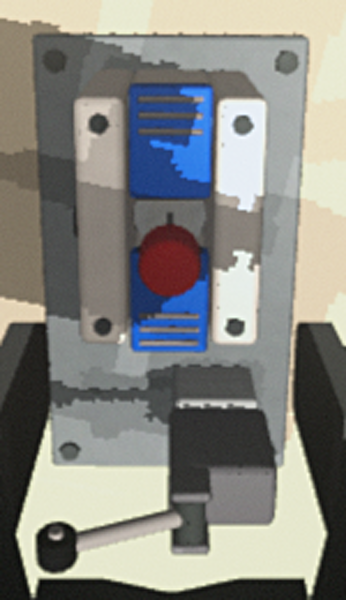

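>>> {"api": "step_arm", "payload": {"moves": [[[0,-0.001,-0.03],0],[[0,-0.001,-0.06],0],[[0,-0.001,-0.08],0],[[0,-0.001,-0.09],0],[[0,-0.001,-0.09],0],[[0,-0.001,-0.09],0]]}}

```text
time: 7.25
tool_pos: [0.526, 0.0086, 0.0948]
eef_rot: [0.0, 0.625, 0.78, 0.0]
ft_force: [0.3, 0.3, 0.4]
width: 0.0513
```

>>> {"api": "step_arm", "payload": {"moves": [[[0,0,0],0],[[0,0,0],0],[[0,0,0],0],[[0,0,0],0],[[0,0,0],0],[[0,0,0],0],[[0,0,0],0],[[0,0,0],0]], "jaw": 0, "force": 25}}

```text
time: 8.05
tool_pos: [0.526, 0.0086, 0.0947]
eef_rot: [0.0, 0.625, 0.781, 0.0]
ft_force: [-0.2, 0.4, 6.2]
width: 0.0165
```

```bash
python3 - <<'E'
from h import *
s=r.get_state(); print(s['time'],s['tool_pos'],s['eef_rot'],s['ft_force'],s['width'])
f=grab('wrist','w8');g=grab('side','side8'); crop(g,'side8c',220,150,320,260)
E
```

```text
8.05 [0.5259835  0.00858103 0.09472755] [4.99773192e-04 6.24945514e-01 7.80668135e-01 3.42939080e-04] [-0.23204954  0.37574464  6.1930262 ] 0.016549570467070337
scale 5.454545454545454
```

View pics/w8.png

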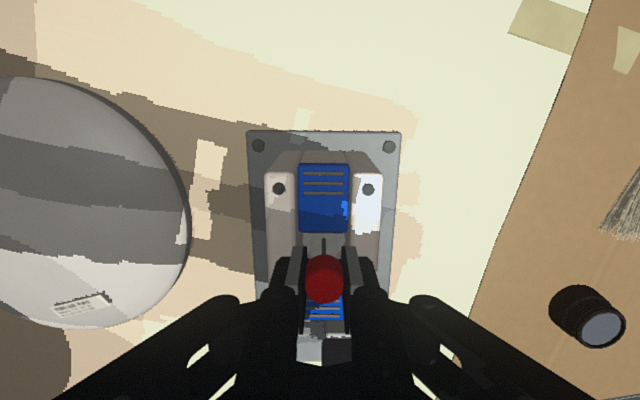

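View pics/side8c.png

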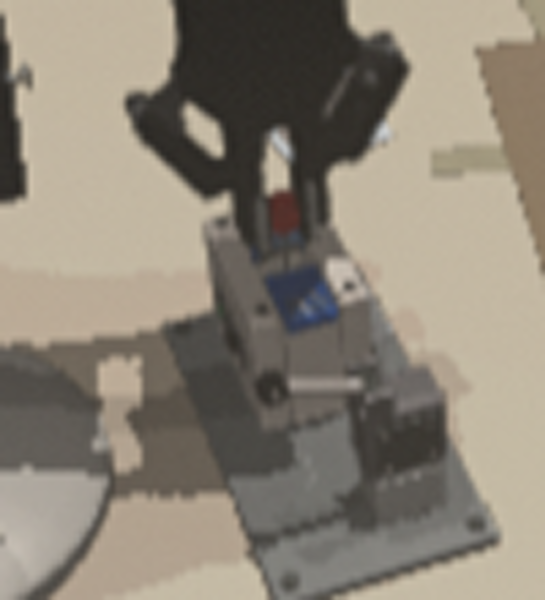

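>>> {"api": "step_arm", "payload": {"moves": [[[-0.001,0.004,0],0],[[-0.002,0.008,0],0],[[-0.003,0.012,0],0],[[-0.0035,0.016,0],0],[[-0.004,0.0185,0],0],[[-0.004,0.0185,0],0],[[-0.004,0.0185,0],0]]}}

```text
time: 8.85
tool_pos: [0.5228, 0.023, 0.0944]
eef_rot: [0.001, 0.625, 0.781, 0.0]
ft_force: [1.4, -4.5, 2.9]
width: 0.0163
```

```bash
python3 - <<'E'
from h import *
s=r.get_state(); print(s['time'],s['tool_pos'],s['eef_rot'],s['ft_force'],s['torque'],s['width'])
f=grab('wrist','w9');g=grab('side','side9'); crop(g,'side9c',220,150,320,260); crop(f,'w9c',240,120,410,370)
E
```

```text
8.85 [0.52275476 0.02300382 0.09443451] [6.10085259e-04 6.24970338e-01 7.80648256e-01 6.78586808e-05] [ 1.36964783 -4.5379263   2.89025423] [-0.83573942 -0.18180721  0.04354933] 0.016318556161767056
scale 5.454545454545454
scale 2.4
```

View pics/w9c.png

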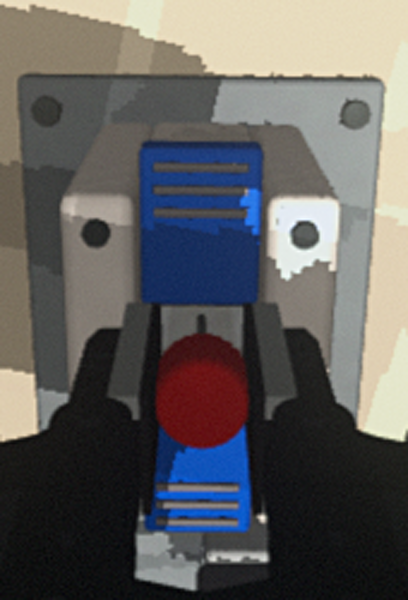

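View pics/side9c.png

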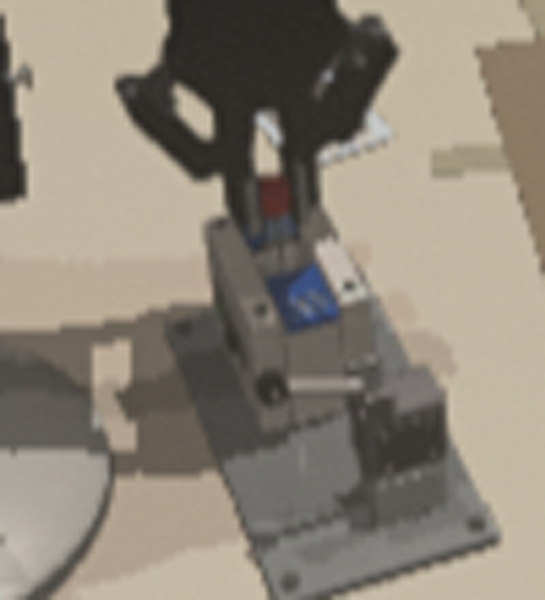

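```bash
cat > grip.py <<'E'
from h import *
import sys
p=[.5342,-.0362,.209]
def own(P):
    c,s=np.cos(p[2]),np.sin(p[2]); d=P[...,:2]-np.array(p[:2]); return np.stack([c*d[...,0]+s*d[...,1],-s*d[...,0]+c*d[...,1],P[...,2]],-1)
for t in sys.argv[1:]:
    f=load(t); W=own(cloud(f)); im=f['pixels'].astype(int)
    m=(im[...,2]>1.6*im[...,0])&(im[...,2]>70)&(W[...,2]>.074)&(W[...,2]<.088)&(abs(W[...,0])<.013)
    Q=W[m]; 
    for nm,q in(('L',Q[Q[:,1]>.045]),('R',Q[Q[:,1]<.045])):
        if len(q)>5: print(t,nm,len(q),np.percentile(q[:,1],[1,99]).round(4),q[:,2].mean().round(4))
E
python3 grip.py top0 w2 w3 w7 w8 w9
```

```text
top0 L 89 [0.0548 0.089 ] 0.0811
top0 R 89 [0.0001 0.0342] 0.0811
w2 L 1459 [0.0559 0.0903] 0.08
w2 R 1837 [0.0013 0.0363] 0.08
w3 L 2176 [0.0557 0.0902] 0.08
w3 R 2936 [0.0012 0.0363] 0.08
w7 L 1555 [0.056  0.0911] 0.0798
w7 R 768 [0.0016 0.0362] 0.0799
w8 L 2971 [0.0564 0.0912] 0.0798
w8 R 432 [0.0014 0.0163] 0.08
w9 L 2848 [0.0627 0.0978] 0.0798
w9 R 1146 [0.0009 0.0291] 0.0799
```

>>> {"api": "step_arm", "payload": {"moves": [[[-0.0005,0.002,0],0],[[-0.0008,0.0032,0],0],[[-0.0008,0.0032,0],0]]}}

```text
time: 9.25
tool_pos: [0.5221, 0.0255, 0.0943]
eef_rot: [0.001, 0.625, 0.781, -0.0]
ft_force: [2.1, -6.6, 2.6]
width: 0.0162
```

```bash
python3 - <<'E'
from h import *
s=r.get_state(); print(s['time'],s['tool_pos'],s['ft_force'],s['width'])
f=grab('wrist','w10')
E
python3 grip.py w10
```

```text
9.25 [0.52206306 0.02547244 0.094318  ] [ 2.13296141 -6.57739808  2.55073953] 0.01622966900526983
w10 L 2798 [0.0643 0.099 ] 0.0798
w10 R 1259 [0.0014 0.0308] 0.0799
```

>>> {"api": "step_arm", "payload": {"moves": [[[0.001,-0.005,0],0],[[0.002,-0.01,0],0],[[0.003,-0.015,0],0],[[0.004,-0.02,0],0],[[0.005,-0.025,0],0],[[0.0065,-0.03,0],0],[[0.0075,-0.035,0],0],[[0.0085,-0.04,0],0],[[0.0085,-0.04,0],0],[[0.0085,-0.04,0],0]]}}

```text
time: 10.3
tool_pos: [0.5284, -0.0059, 0.0939]
eef_rot: [-0.0, 0.625, 0.781, -0.0]
ft_force: [-0.2, 4.0, 1.1]
width: 0.0164
```

```bash
python3 - <<'E'
from h import *
s=r.get_state(); print(s['time'],s['tool_pos'],s['ft_force'],s['width'])
f=grab('wrist','w11'); g=grab('side','side11'); crop(g,'side11c',220,150,320,260); 
E
python3 grip.py w11 side8 side9 side11 side0
```

```text
10.3 [ 0.52840704 -0.00592262  0.09388881] [-0.18431934  3.97171777  1.11158153] 0.016447072310549947
scale 5.454545454545454
w11 L 3357 [0.0637 0.0988] 0.0799
w11 R 195 [-0.007   0.0283] 0.0799
side8 R 13 [0.0003 0.0212] 0.0813
side9 R 34 [0.0017 0.0369] 0.0804
side11 R 11 [-0.0063  0.0028] 0.0806
side0 L 24 [0.0603 0.0887] 0.0809
side0 R 67 [0.0007 0.0404] 0.0806
```

View pics/w11.png

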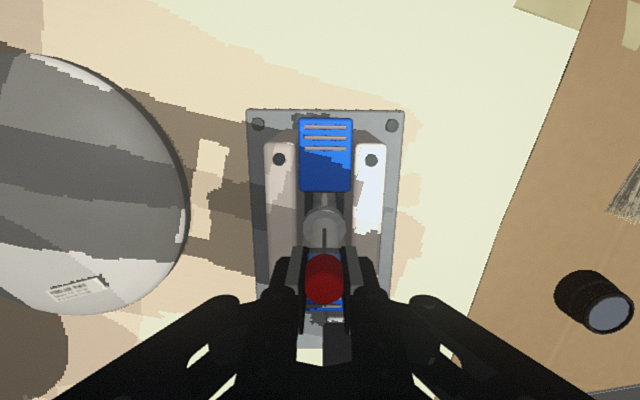

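View pics/side11c.png

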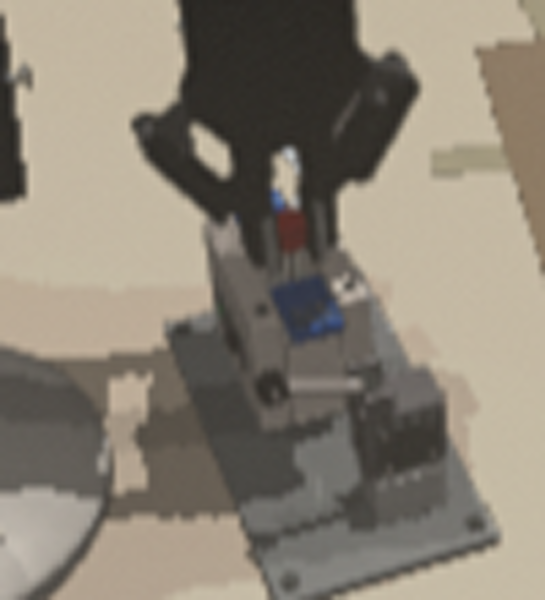

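>>> {"api": "step_arm", "payload": {"moves": [[[-0.001,0.006,0],0],[[-0.002,0.012,0],0],[[-0.003,0.018,0],0],[[-0.003,0.018,0],0],[[-0.003,0.018,0.005],0],[[-0.003,0.018,0.01],0],[[-0.003,0.018,0.015],0],[[-0.003,0.018,0.02],0],[[-0.003,0.018,0.02],0]]}}

```text
time: 11.3
tool_pos: [0.5265, 0.0083, 0.1108]
eef_rot: [0.0, 0.625, 0.781, 0.0]
ft_force: [-0.1, 1.1, 0.6]
width: 0.0166
```

```bash
python3 - <<'E'
from h import *
s=r.get_state(); print(s['time'],s['tool_pos'],s['ft_force'],s['width'])
f=grab('wrist','w12'); g=grab('side','side12'); crop(g,'side12c',220,150,320,260); 
E
python3 grip.py w12
```

```text
11.3 [0.52645176 0.00833295 0.11081168] [-0.12462332  1.08775613  0.58254795] 0.016645492117991344
scale 5.454545454545454
w12 L 2620 [0.0638 0.0989] 0.0798
w12 R 267 [-0.0068  0.0052] 0.0799
```

View pics/w12.png

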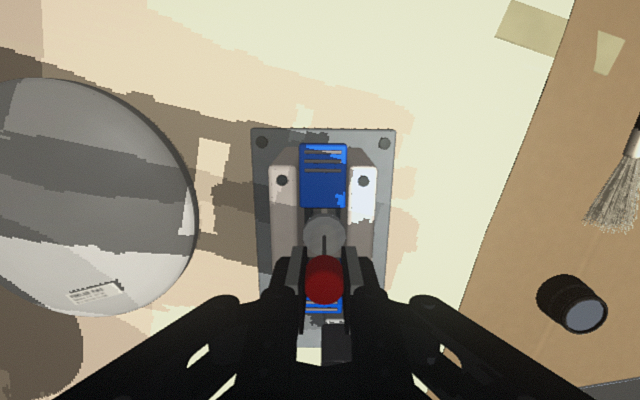

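View pics/side12c.png

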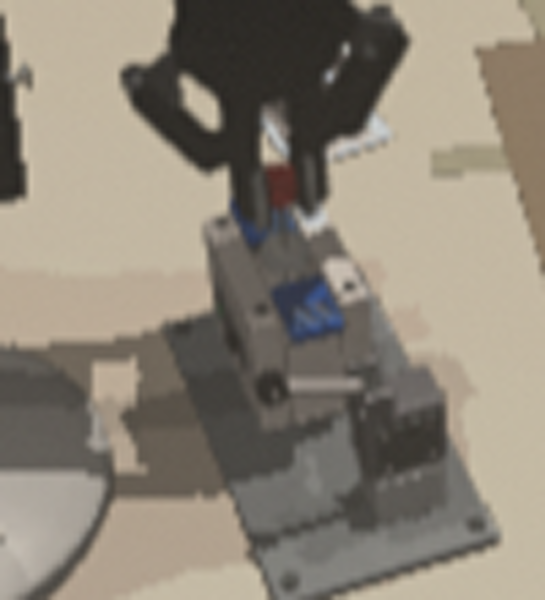

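>>> {"api": "step_arm", "payload": {"moves": [[[0,0,0.02],0],[[0,0,0.04],0],[[0,0,0.06],0],[[0,0,0.08],0],[[0,0,0.1],0],[[0,0,0.12],0],[[0,0,0.12],0],[[0,0,0.12],0]]}}

```text
time: 12.2
tool_pos: [0.526, 0.0084, 0.2055]
eef_rot: [-0.0, 0.625, 0.781, -0.0]
ft_force: [0.0, 0.6, -0.7]
width: 0.0166
```

```bash
python3 - <<'E'
from h import *
s=r.get_state(); print(s['time'],s['tool_pos'],s['ft_force'],s['width'])
f=grab('wrist','w13'); g=grab('side','side13'); crop(g,'side13c',200,100,330,260); 
q=load('top0'); crop(q,'rack0',200,210,275,265)
E
```

```text
12.2 [0.52599158 0.00837586 0.20546089] [ 0.03908564  0.61875329 -0.7428085 ] 0.016551657437163
scale 3.75
scale 10.666666666666666
```

View pics/w13.png

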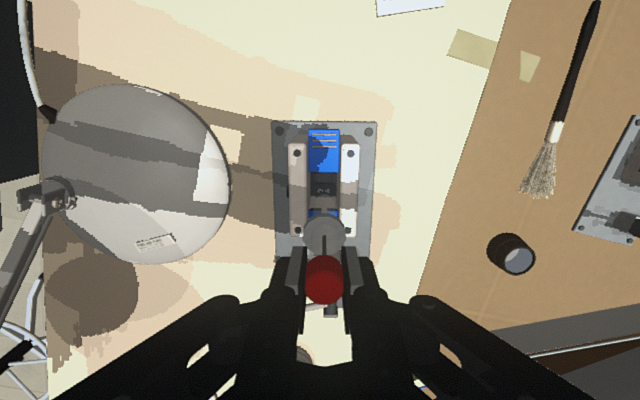

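View pics/side13c.png

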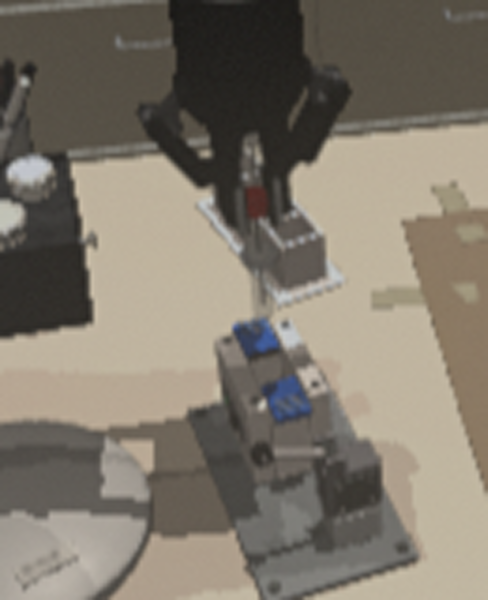

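View pics/rack0.png

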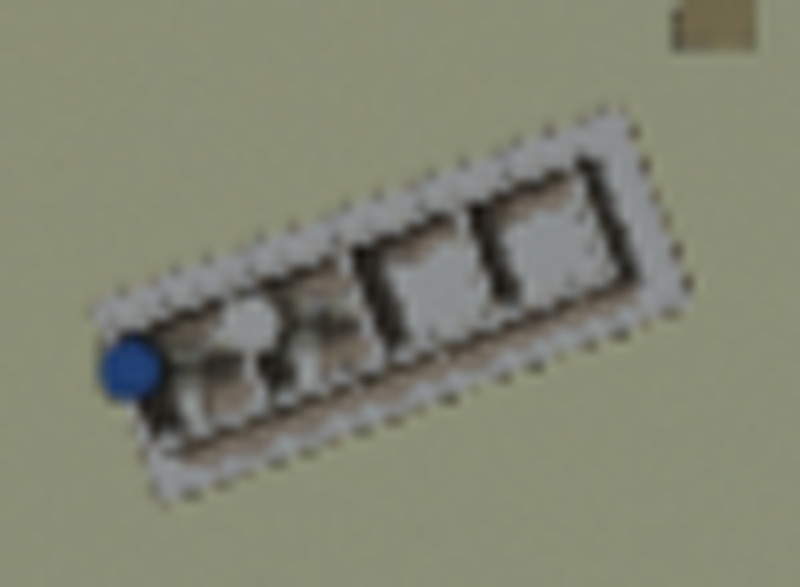

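>>> {"api": "step_arm", "payload": {"moves": [[[0.004,0.025,0],0.01],[[0.008,0.05,0],0.02],[[0.013,0.08,0],0.04],[[0.018,0.11,0],0.05],[[0.023,0.14,0],0.06],[[0.028,0.17,0],0.07],[[0.033,0.2,0],0.08],[[0.038,0.23,0],0.09],[[0.041,0.248,0],0.09],[[0.041,0.248,0],0.09]]}}

```text
time: 13.3
tool_pos: [0.5588, 0.208, 0.2051]
eef_rot: [-0.0, 0.568, 0.823, -0.0]
ft_force: [0.4, -0.4, -0.8]
width: 0.0166
```

>>> {"api": "step_arm", "payload": {"moves": [[[0,0,0],0],[[0,0,0],0]]}}

```text
time: 13.5
tool_pos: [0.5589, 0.2059, 0.2059]
eef_rot: [-0.0, 0.569, 0.823, -0.0]
ft_force: [-0.4, -0.3, -0.6]
width: 0.0165
```

```bash
python3 - <<'E'
from h import *
s=r.get_state(); print(s['time'],s['tool_pos'],s['eef_rot'],s['ft_force'],s['width'])
f=grab('wrist','w14'); g=grab('side','side14'); crop(g,'side14c',220,80,320,200); t=grab('top','top14')
E
```

```text
13.5 [0.55893624 0.20591324 0.20591178] [-5.75384124e-05  5.68624126e-01  8.22597449e-01 -1.92787914e-04] [-0.42306084 -0.31001595 -0.63815334] 0.016525154612354466
scale 5.0
```

View pics/w14.png

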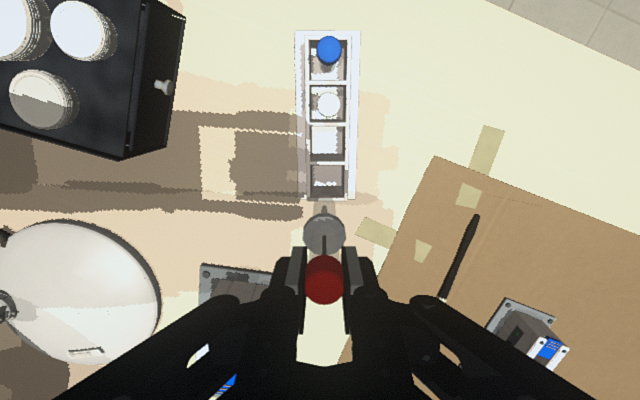

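View pics/side14c.png

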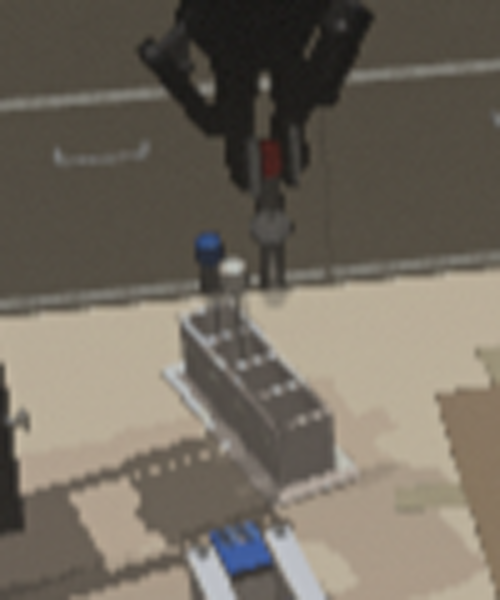

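```bash
python3 - <<'E'
from h import *
f=load('w14'); crop(f,'w14c',285,20,375,220); crop(f,'w14d',280,190,370,310)
s=np.array([.5589,.2059])
for z in(.12,.172,.178,.228): print(z,proj(f,(*s,z)))
for u,v in[(325,230),(325,240),(325,280),(325,212),(318,212)]: print(u,v,pt(f,u,v).round(4))
W=cloud(f); m=(W[...,2]>.046)&(W[...,2]<.056)&(W[...,0]>.45)&(W[...,0]<.63)&(W[...,1]>.15)&(W[...,1]<.36)
P=W[m][:,:2]; print(len(P)); print(cv2.minAreaRect((P*1000).astype(np.float32)))
t=load('top0');W=cloud(t); m=(W[...,2]>.044)&(W[...,2]<.056)&(W[...,0]>.45)&(W[...,0]<.63)&(W[...,1]>.15)&(W[...,1]<.36)
P=W[m][:,:2]; print(len(P)); print(cv2.minAreaRect((P*1000).astype(np.float32)))
E
```

```text
scale 3.0
scale 5.0
0.12 [323.88776823 207.3529007 ]
0.172 [323.86414213 235.4027079 ]
0.178 [323.86059839 239.60996667]
0.228 [323.8195329  288.36446848]
325 230 [0.5562 0.2149 0.1864]
325 240 [0.5561 0.215  0.1995]
325 280 [0.5575 0.211  0.2301]
325 212 [0.5557 0.2162 0.1612]
318 212 [0.5518 0.2144 0.1603]
2244
((541.874267578125, 258.4345397949219), (40.031639099121094, 146.0124053955078), 20.59200668334961)
205
((540.6028442382812, 256.359375), (40.27666473388672, 144.8660125732422), 20.728246688842773)
```

View pics/w14c.png

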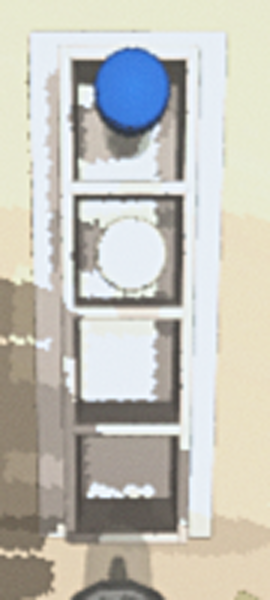

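View pics/w14d.png

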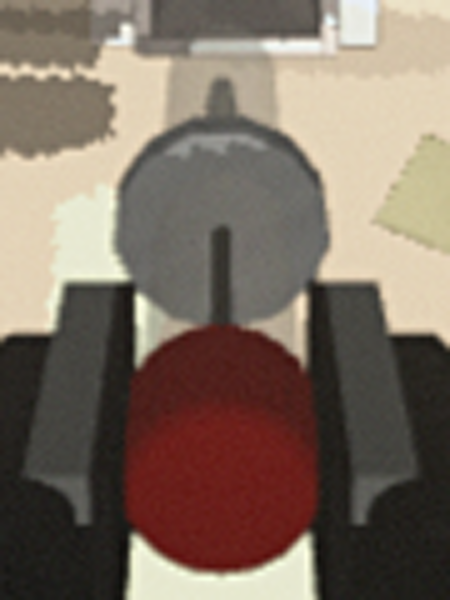

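>>> {"api": "step_arm", "payload": {"moves": [[[0.0015,0.002,-0.02],0],[[0.0015,0.002,-0.045],0],[[0.0015,0.002,-0.07],0],[[0.0015,0.002,-0.085],0],[[0.0015,0.002,-0.085],0]]}}

```text
time: 14.15
tool_pos: [0.5596, 0.2079, 0.1366]
eef_rot: [-0.001, 0.568, 0.823, -0.001]
ft_force: [-0.7, -0.3, -1.2]
width: 0.0165
```

```bash
python3 - <<'E'
from h import *
s=r.get_state(); print(s['time'],s['tool_pos'],s['ft_force'],s['width'])
f=grab('wrist','w15'); g=grab('side','side15'); crop(g,'side15c',230,90,320,200); crop(f,'w15c',270,80,380,320)
E
```

```text
14.15 [0.5596016  0.20792675 0.13663852] [-0.73145944 -0.33466934 -1.21837972] 0.0165437625558569
scale 5.454545454545454
scale 2.5
```

View pics/side15c.png

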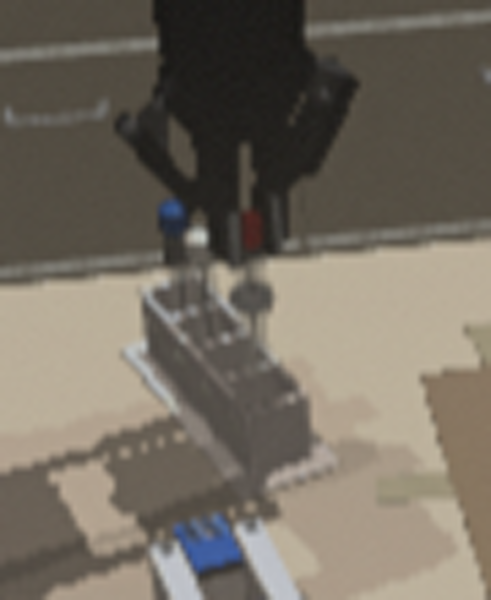

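View pics/w15c.png

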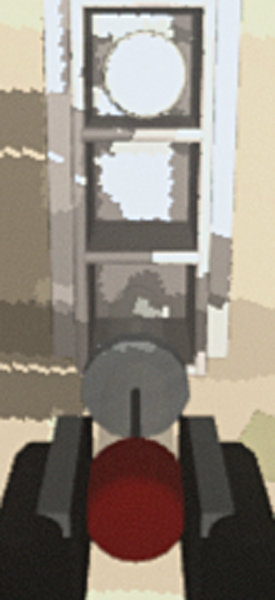

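>>> {"api": "step_arm", "payload": {"moves": [[[0.0005,0,-0.012],0],[[0.0005,0,-0.024],0],[[0.0005,0,-0.036],0],[[0.0005,0,-0.046],0],[[0.0005,0,-0.052],0],[[0.0005,0,-0.052],0],[[0.0005,0,-0.052],0]]}}

```text
time: 14.95
tool_pos: [0.5607, 0.2084, 0.0967]
eef_rot: [0.0, 0.568, 0.823, 0.0]
ft_force: [0.0, 0.9, 0.9]
width: 0.0165
```

```bash
python3 - <<'E'
from h import *
s=r.get_state(); print(s['time'],s['tool_pos'],s['ft_force'],s['torque'],s['width'])
f=grab('wrist','w16'); g=grab('side','side16'); crop(g,'side16c',230,90,320,200); crop(f,'w16c',270,80,380,320)
E
```

```text
14.95 [0.56070495 0.20841813 0.09666198] [0.03531709 0.86783736 0.86621119] [ 0.02640343 -0.02219256  0.0047028 ] 0.016469461810383747
scale 5.454545454545454
scale 2.5
```

View pics/side16c.png

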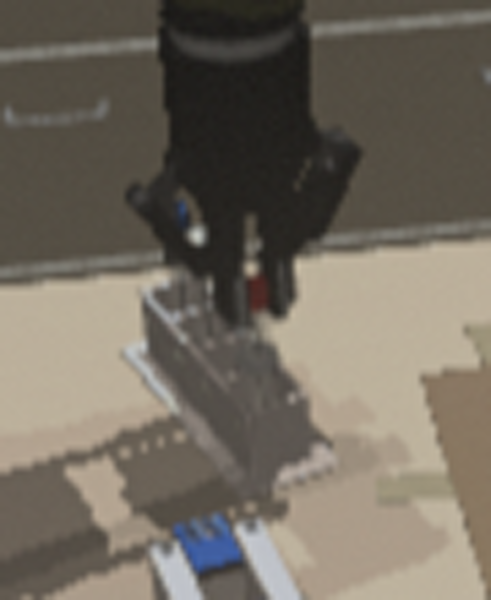

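View pics/w16c.png

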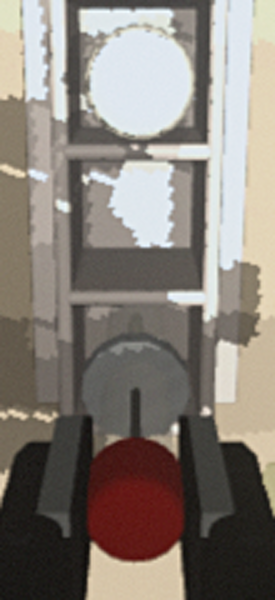

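>>> {"api": "step_arm", "payload": {"moves": [[[0.0025,0,-0.003],0],[[0.0025,0,-0.006],0],[[0.0025,0,-0.008],0],[[0.0025,0,-0.008],0],[[0.0025,0,-0.008],0]]}}

```text
time: 15.55
tool_pos: [0.5625, 0.2084, 0.0901]
eef_rot: [-0.0, 0.568, 0.823, -0.0]
ft_force: [-0.4, 0.7, -0.1]
width: 0.0167
```

>>> {"api": "step_arm", "payload": {"moves": [[[0,0,-0.001],0],[[0,0,-0.002],0],[[0,0,-0.003],0],[[0,0,-0.003],0]]}}

```text
time: 15.95
tool_pos: [0.5626, 0.2084, 0.0877]
eef_rot: [0.0, 0.568, 0.823, 0.0]
ft_force: [-0.4, -0.5, -0.5]
width: 0.0166
```

>>> {"api": "step_arm", "payload": {"moves": [[[0,0,-0.001],0],[[0,0,-0.002],0],[[0,0,-0.0025],0],[[0,0,-0.0025],0]]}}

```text
time: 16.35
tool_pos: [0.5635, 0.2086, 0.0874]
eef_rot: [0.001, 0.568, 0.823, 0.001]
ft_force: [-0.6, -1.3, 11.0]
width: 0.0163
```

```bash
python3 - <<'E'
from h import *
s=r.get_state(); print(s['time'],s['tool_pos'],s['ft_force'],s['torque'],s['width'])
f=grab('wrist','w17'); g=grab('side','side17'); crop(g,'side17c',250,110,310,190); crop(f,'w17c',270,80,380,320)
W=cloud(f); im=f['pixels'].astype(int); m=(im[...,0]>2.2*im[...,1])&(im[...,0]>60); m[:,:290]=0; m[:,360:]=0
P=W[m];P=P[np.isfinite(P).all(1)]; print(np.percentile(P[:,2],[5,50,90,99]))
f=load('w14');W=cloud(f); im=f['pixels'].astype(int); m=(im[...,0]>2.2*im[...,1])&(im[...,0]>60); m[:,:290]=0; m[:,360:]=0
P=W[m];P=P[np.isfinite(P).all(1)]; print(np.percentile(P[:,2],[5,50,90,99]))
E
```

```text
16.35 [0.56345673 0.20864023 0.08738109] [-0.56295745 -1.25054727 11.0396049 ] [-0.1000407   0.27628695 -0.03281143] 0.01633279258074115
scale 7.5
scale 2.5
[0.09970835 0.11031934 0.11136033 0.11209931]
[0.21831596 0.22877596 0.22982961 0.23053076]
```

View pics/w17c.png

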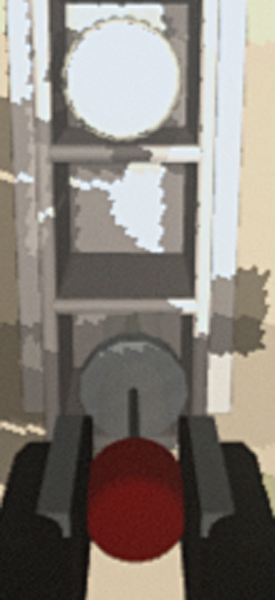

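View pics/side17c.png

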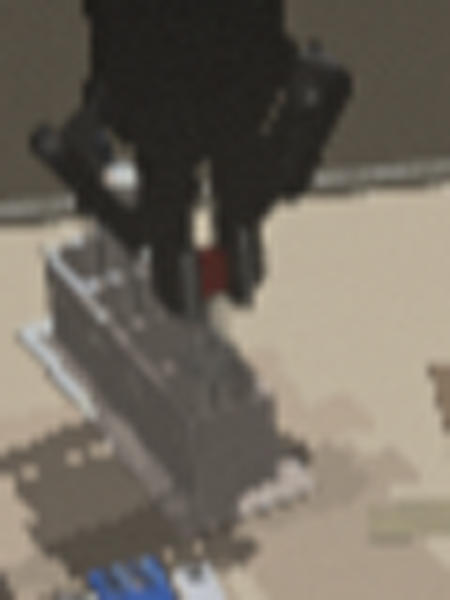

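>>> {"api": "step_arm", "payload": {"moves": [[[-0.0005,0,0.0022],0],[[-0.0005,0,0.0022],0]]}}

```text
time: 16.65
tool_pos: [0.5622, 0.2084, 0.0876]
eef_rot: [0.0, 0.568, 0.823, 0.0]
ft_force: [-0.3, 0.8, 3.0]
width: 0.0165
```

>>> {"api": "step_arm", "payload": {"moves": [[[0,0,0],0],[[0,0,0],0],[[0,0,0],0],[[0,0,0],0],[[0,0,0],0],[[0,0,0],0],[[0,0,0],0]], "jaw": 0.55}}

```text
time: 17.35
tool_pos: [0.5622, 0.2084, 0.0874]
eef_rot: [-0.0, 0.568, 0.823, 0.0]
ft_force: [0.0, 0.1, 0.0]
width: 0.047
```

>>> {"api": "step_arm", "payload": {"moves": [[[0,0,0.01],0],[[0,0,0.03],0],[[0,0,0.06],0],[[0,0,0.1],0],[[0,-0.03,0.15],0],[[0,-0.06,0.18],0],[[0,-0.09,0.18],0],[[0,-0.12,0.18],0],[[0,-0.12,0.18],0]]}}

```text
time: 18.25
tool_pos: [0.5622, 0.1102, 0.2324]
eef_rot: [0.0, 0.569, 0.822, 0.0]
ft_force: [-0.7, 0.9, 0.2]
width: 0.0468
```

```bash
python3 - <<'E'
from h import *
s=r.get_state(); print(s['time'],s['tool_pos'],s['ft_force'],s['width'])
f=grab('wrist','w18'); g=grab('side','side18'); crop(g,'side18c',220,110,330,260); t=grab('top','top18')
W=cloud(f); im=f['pixels'].astype(int); m=(im[...,0]>2.2*im[...,1])&(im[...,0]>60)&(W[...,1]>.15)
P=W[m];P=P[np.isfinite(P).all(1)]; P=P[P[:,2]>.108]; print(len(P),P.mean(0),P.min(0),P.max(0))
m=(W[...,2]>.046)&(W[...,2]<.056)&(W[...,0]>.45)&(W[...,0]<.63)&(W[...,1]>.15)&(W[...,1]<.36)
print(cv2.minAreaRect((W[m][:,:2]*1000).astype(np.float32)))
E
```

```text
18.25 [0.56224626 0.11016248 0.23236419] [-0.69290864  0.92568495  0.17046094] 0.0468233969399601
scale 4.0
397 [0.55947342 0.21484588 0.11099623] [0.55145258 0.20673818 0.10886866] [0.56753996 0.22299961 0.11316281]
((552.0560913085938, 231.303466796875), (40.16459655761719, 87.68846893310547), 20.495012283325195)
```

View pics/w18.png

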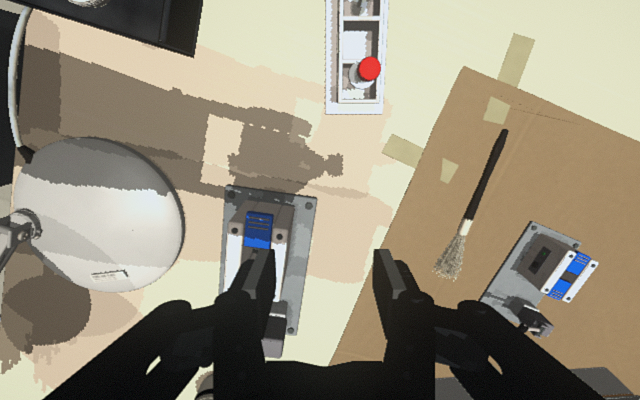

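View pics/side18c.png

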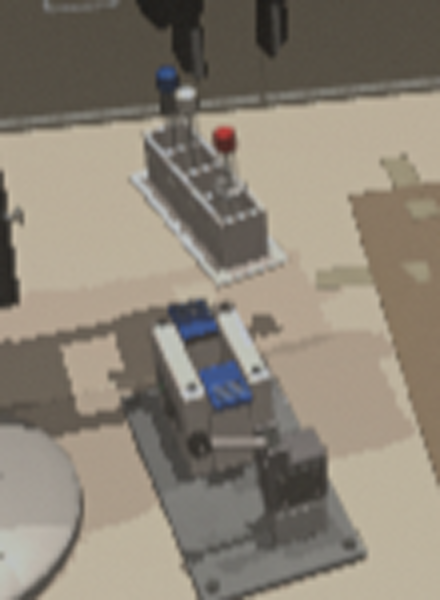

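View pics/top18.png

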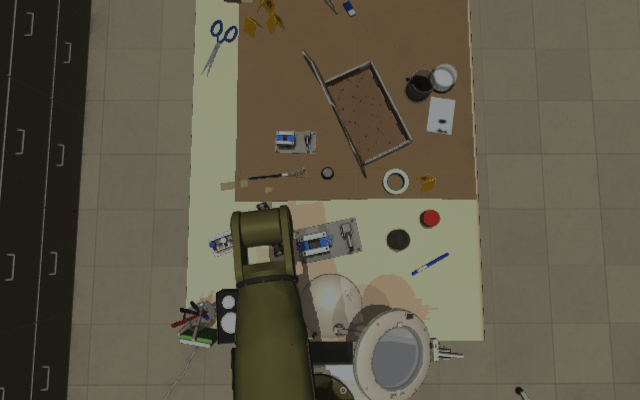

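```bash
python3 - <<'E'
from h import *
f=grab('wrist','w19'); W=cloud(f); im=f['pixels'].astype(int); m=(im[...,0]>2.2*im[...,1])&(im[...,0]>60)&(W[...,1]>.15)
P=W[m];P=P[np.isfinite(P).all(1)]; P=P[P[:,2]>.108]; print(P.mean(0)); s=r.get_state(); print(s['time'],np.abs(s['dq']).max())
print(r.sign_off())
E
```

```text
[0.5603666  0.21072428 0.11097045]
18.45 0.005544769746112833
the job is handed in; nothing more can be done
None
```

The red-capped tube is out of the block and standing in the rack's end compartment. I handed the job in at about 18.5 s; no verdict was reported.

- **Switch:** I pressed the roller with one open finger, because reaching straight over it would have brought the forearm too close to the magnifier lamp. I pressed until it hit its firm stop (18.6 N). After letting go, the pictures show the arm back up.
- **Grips:** I rocked the tube left and right with the cap pinched. The left grip measured about 8.0 mm outward and the right about 8.4 mm. I then drew the tube straight up.
- **Placing:** I lowered the tube until the foot touched the floor (11 N), eased off and opened the fingers.
- **Last checks:** The cap's top is at z = 0.111 m, which means the foot is on the floor. The cap's centre is at about (0.560, 0.211) and the compartment's centre at about (0.560, 0.208). The arm is clear of everything, and the bystanders I could see in the last top view look unmoved.
- **Disagreements:** The last two wrist readings of the cap differed by 4 mm in y. I put this down to the arm still settling during the first one. The wrist and top cameras also disagree by about 2 mm. Both are well inside the 14 mm allowance.

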